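# Bond lens flanges in the toggle-clamp fixture

## Robot

A 6-joint arm with a two-finger parallel gripper is mounted at the origin on the work surface. World frame = base frame: x ahead of the robot, y to its left, z up, the work surface at z = 0. Lengths are in m, angles in rad, forces in N, time in s.
With the tool pointing down it reaches from about 0.2 to 0.875 m from the base axis. Payload 3.4 kg.
Tool frame: the origin (TCP) lies on the front face of the gripper's body, between the roots of the fingers; the fingertips stand 97 mm ahead of it and the grasp point (between the pads) lies 78 mm ahead of it; z points along the fingers, y is the direction in which the jaws open and shut (so a half turn about z gives the same grasp; the last joint's range is limited). The gripper opens to 94 mm and grips with 3 to 60 N. Pads are 16 mm wide; open, the fingers measure 119 mm over their backs; the gripper's body (75 mm by 177 mm) begins 78 mm behind the grasp point.
Start: joints at [-1.301, 0.276, 1.505, -0, 1.361, -0.121], TCP at [0.219, -0.532, 0.303] pointing down, gripper open.
Joint ranges: [-2.89, 2.89], [-0.75, 2.08], [0.22, 2.7], [-1.18, 4.32], [0.11, 2.71], [-2.7, 2.7]. Speed limits (rad/s): [2.57, 2.57, 3.14, 3.14, 3.14, 3.14].

## Interface

Orientations are given as a rotation vector (axis times angle).
In Python, from station import * gives the robot as it stands. The module is installed in compiled form; this text tells all that it offers.
- The arm moves only by the tool play_rows, never from a script. Its argument "moves" is a list of rows, each an object of numbers: "rx", "ry", "rz": the turn, a rotation vector about the tool's x, y, z in rad; "dx", "dy", "dz": the shift along the tool's x, y, z in cm; "claw": the finger opening in cm, from 0 to 9.4. A call has 1 to 20 rows; each row is the pose to reach, as a shift and turn from the pose commanded when the call began, along the tool's axes at that moment; what a row does not reach only later rows make up. A row lasts 1/12 s, in which the tool goes at most 41.7 mm and 7.16 degrees, less where a joint would pass 70% of its speed; a pose out of reach is approached as far as the arm can. A call with a gripper value outside its range is refused whole. The fingers move at their own pace and stop on an object; "force" is the grip in N (left out, the last holds). Time passes only in rows, so rows that repeat a pose let the fingers close. It gives the time, the measured TCP pose, the force and the opening at its end, in the units of the state.
- state(): the state, without advancing time (a new reading comes with each control period).
- snapshot(name): name is "side" or "top" or "wrist"; returns the picture (384x512x3 uint8, blue, green, red); there is no depth.
- camera_info(name): a dict with "K" (3x3 intrinsics, pixels), "eye" and "rotation" of the camera in the world. Camera axes: x right, y up, looking along -z (the intrinsics and any distortion apply to the point x, -y, -z); pixel columns grow to the right and rows downward; lengths in m; the calibration is good to about 2 mm. A picture is of the moment at which its call begins: read the wrist's pose just before it. camera_info takes no time and is no camera call; for the wrist camera it gives the pose at the moment of the call.
- hand_in(): hands the job in, once; it reports no verdict.
The state is a dict: "time": time; "joint_positions": joint angles; "qd": joint speeds; "effort": joint torques, N m; "position": TCP position; "eef_rot": TCP orientation; "ft_force": force on the tool from outside, world axes, zero at the start; "wrist_torque": the same for the moment, N m; "gripper_width": finger opening in m.
Only numpy, scipy, OpenCV 4.12 (cv2) and the standard library are available. Lean on these libraries where they do the work, as an engineer would, in place of code of your own. Each camera call takes 0.05 s, during which the arm holds its last target. There are 200 camera calls.

## Task

Put every lens panel from the green mat into the bonding fixture, flat in a nest of its own with the brass flange up, then swing the red-handled toggle clamp over centre until it locks down on them, and hold the blue lamp button down for at least three seconds; never press the lamp button unless the clamp is locked. Then swing the clamp all the way back open, and set all the panels out side by side on the sloped wooden rack, each flat on its board, square, and right down against its lower lip. Leave the adhesive bottle, the loupe and the brush alone.

Things in the scene. Friction and masses are not known exactly. Their poses are not given: they have to be found in the camera images.
- panel_a: lens panel: black square plate 76 x 76 x 4 mm with a round brass flange 44 mm in diameter and 22 mm tall standing on its middle (26 mm in all, dark disc on top), about 190 g (varies); origin at the centre of the plate's underside, z up through the flange, x and y along the plate's edges. All the panels are alike; two or three are present. At the start they lie flange up on the mat
- panel_b: lens panel: black square plate 76 x 76 x 4 mm with a round brass flange 44 mm in diameter and 22 mm tall standing on its middle (26 mm in all, dark disc on top), about 190 g (varies); origin at the centre of the plate's underside, z up through the flange, x and y along the plate's edges. All the panels are alike; two or three are present. At the start they lie flange up on the mat
- panel_c: lens panel: black square plate 76 x 76 x 4 mm with a round brass flange 44 mm in diameter and 22 mm tall standing on its middle (26 mm in all, dark disc on top), about 190 g (varies); origin at the centre of the plate's underside, z up through the flange, x and y along the plate's edges. All the panels are alike; two or three are present. At the start they lie flange up on the mat
- fixture: bonding fixture, fixed: wooden base 305 x 278 x 18 mm, nest plate on it with its top 26 mm above the table. Origin on the table under the middle nest; x runs from the nests towards the clamp (away from the robot, yaw within 0.15 rad), y to the left along the row of nests. A lamp bar lies behind the nests at x 67 to 85 mm, top 36 mm above the table; the toggle clamp stands behind that in the plane y = 0
- clamp_bar (a point): middle of the grey cross bar (206 mm along the fixture's y, 18 mm thick) that the clamp swings down on the panels, with three sprung rubber-footed plungers, one per nest. Open, it stands at x = 132 mm in the fixture, 200 mm above the table, the plungers reaching forward to x = 97 mm; locked, it lies over the nests with its top about 90 mm above the table
- nest_right (a point): centre of the right nest's floor, 26 mm above the table. The nest is a square pocket 82 x 82 mm (3 mm of play on each side of a panel), bounded by steel ribs 6 mm wide and 5 mm high; nests are 88 mm apart along the fixture's y. Seen from the robot, left is +y
- nest_middle (a point): centre of the middle nest's floor, 26 mm above the table. The nest is a square pocket 82 x 82 mm (3 mm of play on each side of a panel), bounded by steel ribs 6 mm wide and 5 mm high; nests are 88 mm apart along the fixture's y. Seen from the robot, left is +y
- nest_left (a point): centre of the left nest's floor, 26 mm above the table. The nest is a square pocket 82 x 82 mm (3 mm of play on each side of a panel), bounded by steel ribs 6 mm wide and 5 mm high; nests are 88 mm apart along the fixture's y. Seen from the robot, left is +y
- clamp_handle (a joint): angle of the clamp handle about handle_pivot (axis along the fixture's y): 0 = fully open (start; rod 32 degrees off vertical, leaning away from the robot), growing as it swings up and over towards the robot; dead centre at 1.30 rad, locked at its stop at 1.36 rad (rod 46 degrees towards the robot). Needs up to 10 N at the grip near dead centre, both ways; may fall by its own weight in mid-swing; stays at both ends
- handle_pivot (a point): hinge axis of the handle, 199 mm along x from the fixture's origin and 98 mm above the table
- handle_grip (a point): middle of the red cross grip of the T-shaped clamp handle, a round bar 18 mm in diameter and 76 mm long along the fixture's y, 100 mm from handle_pivot along the rod (steel, 12 mm in diameter). It swings with the handle in the fixture's x-z plane; it can be taken between fingers on its near and far sides and turns in them as the handle swings
- lamp_button_top (a point): top of the blue lamp push button (28 mm in diameter) on the grey switch box at the right rear of the fixture, 62 mm above the table; pressed straight down, springs back when let go
- lamp_button (a joint): travel of the lamp button, 0 = up, 0.006 = fully down (5 N); the lamp is on beyond 0.004
- rack_board: face of the sloped wooden rack, fixed for the whole run: origin at the middle of the line where the face meets the lower lip, 40 mm above the table; x runs up the slope away from the robot (25 degrees), y along the lip to the left, z square to the face. The face is 272 mm wide (y -136 to +136 mm) and 100 mm long (x 0 to 100 mm); lip 6 mm high, so a square panel against it has its centre at x = 38 mm; three fit side by side
- mat: green cutting mat, 260 x 250 x 3 mm, fixed; origin at the centre of its underside. The mat lies on one side of the fixture and the rack on the other; which is which varies
- adhesive: small dark adhesive bottle with an orange nozzle, 34 mm in diameter, 89 mm tall, to be left alone; origin at the centre of its underside
- loupe: black and clear loupe, 48 mm in diameter, 50 mm tall, to be left alone; origin at the centre of its underside
- lens_brush: brush about 150 mm long lying on the table, to be left alone; origin at the height of the table near its middle
There are look-alikes about, which are no part of the job. Leave any purple look-alike of the panel_c alone. Leave any orange or turquoise look-alike of the panel_a alone.

How it is judged:
On the way, in this order (a step that is already met when the one before it is completed fails the run):
1. every panel lies flat in a nest with the clamp open ((distance between panel_a and nest_right below 0.0075 m or distance between panel_a and nest_middle below 0.0075 m or distance between panel_a and nest_left below 0.0075 m) and angle between each of panel_a, panel_b, panel_c's own z axis and vertical below 0.05 rad and (distance between panel_b and nest_right below 0.0075 m or distance between panel_b and nest_middle below 0.0075 m or distance between panel_b and nest_left below 0.0075 m) and (distance between panel_c and nest_right below 0.0075 m or distance between panel_c and nest_middle below 0.0075 m or distance between panel_c and nest_left below 0.0075 m) and value of joint clamp_handle below 0.3 rad), for 0.2 s.
2. the clamp is locked over centre and presses on every panel ((distance between panel_a and nest_right below 0.0075 m or distance between panel_a and nest_middle below 0.0075 m or distance between panel_a and nest_left below 0.0075 m) and angle between each of panel_a, panel_b, panel_c's own z axis and vertical below 0.05 rad and (distance between panel_b and nest_right below 0.0075 m or distance between panel_b and nest_middle below 0.0075 m or distance between panel_b and nest_left below 0.0075 m) and (distance between panel_c and nest_right below 0.0075 m or distance between panel_c and nest_middle below 0.0075 m or distance between panel_c and nest_left below 0.0075 m) and value of joint clamp_handle above 1.32 rad and contact force between clamp_arm and panel_a above 2 N and contact force between clamp_arm and panel_b above 2 N and contact force between clamp_arm and panel_c above 2 N), for 0.2 s.
3. the lamp button is held down for three seconds with the clamp locked on the panels (all of step 2 and value of joint lamp_button above 0.004 m), for 2.8 s.
4. the clamp is swung back fully open (value of joint clamp_handle below 0.12 rad), for 0.2 s.
At the end, for the whole second after the job is handed in: every panel present rests flat on the sloped rack face (within 3 mm and 0.06 rad), flange up, square to the lip within 0.14 rad, with its lower edge within 7 mm of the lip, its centre within 105 mm of the middle, at rest; the clamp is open (handle below 0.12 rad) and the lamp button up (z of panel_a in the frame of rack_board between -0.003 and 0.003 m and x of panel_a in the frame of rack_board between 0.034 and 0.045 m and y of panel_a in the frame of rack_board between -0.105 and 0.105 m and angle between the z axis of each of panel_a, panel_b, panel_c and the z axis of rack_board, either way round below 0.06 rad and (angle between the x axis of panel_a and the x axis of rack_board, either way round below 0.14 rad or angle between the x axis of panel_a and the y axis of rack_board, either way round below 0.14 rad) and linear speed of each of panel_a, panel_b, panel_c below 0.02 m/s and z of panel_b in the frame of rack_board between -0.003 and 0.003 m and x of panel_b in the frame of rack_board between 0.034 and 0.045 m and y of panel_b in the frame of rack_board between -0.105 and 0.105 m and (angle between the x axis of panel_b and the x axis of rack_board, either way round below 0.14 rad or angle between the x axis of panel_b and the y axis of rack_board, either way round below 0.14 rad) and z of panel_c in the frame of rack_board between -0.003 and 0.003 m and x of panel_c in the frame of rack_board between 0.034 and 0.045 m and y of panel_c in the frame of rack_board between -0.105 and 0.105 m and (angle between the x axis of panel_c and the x axis of rack_board, either way round below 0.14 rad or angle between the x axis of panel_c and the y axis of rack_board, either way round below 0.14 rad) and value of joint clamp_handle below 0.12 rad and value of joint lamp_button below 0.002 m); the robot touches nothing.
It fails at once if the lamp button is pressed while the clamp is not locked (value of joint lamp_button above 0.004 m and value of joint clamp_handle below 1.3 rad).
It fails at once if the adhesive bottle is moved by more than 30 mm (distance of adhesive from where it was at the start of the episode above 0.03 m).
It fails at once if the loupe is moved by more than 30 mm (distance of loupe from where it was at the start of the episode above 0.03 m).
It fails at once if the brush is moved by more than 30 mm (distance of lens_brush from where it was at the start of the episode above 0.03 m).
Of panel_a, panel_b, panel_c only 2 to 3 are there at a start; the rules pass over those that are not, and their reading is None.
At some moment in a run one of panel_a, panel_b, panel_c may be knocked a few centimetres aside while the robot is not near it.
Once in a run the grip may slacken for a moment while it holds something.
It also fails if it takes over 210 s, if anything falls off the work surface, if the arm or the gripper's body presses on something with over 40 N, if the wrist force passes 120 N, or if a joint passes its speed limit or range.

## Working session

There is one attempt and no reset: what is moved stays moved. The work goes in short steps, Python scripts to look and compute and a tool call to move; the robot and the scene stay as the last step left them, time stands still between calls to the robot, and variables do not carry over. Pictures are saved under pics/ and viewed, about 12 in all and at most 16, crops included, and the job is handed in when it is done.

Besides the shell and the picture viewer there is one more tool, called after "Emit:" as name([rows], argument=value, ...), one row to a line, values as JSON. play_rows: Moves the arm, as the interface text tells. Its arguments: {"type":"object","properties":{"moves":{"type":"array","items":{"type":"object","properties":{"rx":{"type":"number"},"ry":{"type":"number"},"rz":{"type":"number"},"dx":{"type":"number"},"dy":{"type":"number"},"dz":{"type":"number"},"claw":{"type":"number"}}}},"force":{"type":"number"}},"required":["moves"]}

```bash
mkdir -p pics
cat > h.py <<'E'
from station import *
import numpy as np, cv2
from scipy.spatial.transform import Rotation as R
np.set_printoptions(precision=4,suppress=True)
def rays(name,px,info=None):
    c=info or camera_info(name); K=np.array(c["K"]); px=np.atleast_2d(px).astype(float)
    d=np.c_[(px[:,0]-K[0,2])/K[0,0],-(px[:,1]-K[1,2])/K[1,1],-np.ones(len(px))]
    return np.array(c["eye"]), d@np.array(c["rotation"]).reshape(3,3).T
def onz(name,px,z,info=None):
    e,d=rays(name,px,info); return e+d*((z-e[2])/d[:,2])[:,None]
def proj(name,P,info=None):
    c=info or camera_info(name); K=np.array(c["K"]); P=np.atleast_2d(P)
    q=(P-np.array(c["eye"]))@np.array(c["rotation"]).reshape(3,3)
    return np.c_[K[0,0]*q[:,0]/-q[:,2]+K[0,2],K[1,1]*-q[:,1]/-q[:,2]+K[1,2]]
def pose():
    s=state(); r=np.array(s["eef_rot"]); return np.array(s["position"]),R.from_rotvec(r) if r.shape==(3,) else R.from_matrix(r.reshape(3,3))
def delta(P,Rt=None):
    p,r=pose(); out=r.inv().apply(np.array(P)-p)*100
    print("shift cm",out.round(2), "turn",None if Rt is None else (r.inv()*Rt).as_rotvec().round(3))
E
python3 - <<'E'
from h import *
print(state())
for n in("top","side","wrist"):
    c=camera_info(n); print(n,c); cv2.imwrite(f"pics/{n}0.png",snapshot(n))
E
```

```text
{'time': 0.0, 'joint_positions': array([-1.301 ,  0.2766,  1.5061, -0.    ,  1.3607, -0.121 ]), 'qd': array([ 0.0007,  0.0016,  0.001 , -0.    ,  0.0023, -0.0008]), 'effort': array([  0.0019, -40.4571, -23.723 ,   0.0703,   0.0347,  -0.0001]), 'position': array([ 0.2189, -0.5313,  0.3018]), 'eef_rot': array([-3.08  , -0.6096,  0.0002]), 'ft_force': array([-0.4681, -0.2473,  0.2658]), 'wrist_torque': array([ 0.0119,  0.0017, -0.0221]), 'gripper_width': 0.09402377384450301}
top {'K': array([[370.9109,   0.    , 252.681 ],
       [  0.    , 370.9109, 188.9805],
       [  0.    ,   0.    ,   1.    ]]), 'eye': array([0.298 , 0.0948, 1.1911]), 'rotation': array([ 0.1237, -0.1756, -1.5916])}
side {'K': array([[361.7287,   0.    , 255.7086],
       [  0.    , 361.7287, 192.4851],
       [  0.    ,   0.    ,   1.    ]]), 'eye': array([0.3265, 0.941 , 0.7468]), 'rotation': array([ 0.1089, -1.3696, -2.6128])}
wrist {'K': array([[294.8545,   0.    , 255.0766],
       [  0.    , 294.8545, 188.8391],
       [  0.    ,   0.    ,   1.    ]]), 'eye': array([ 0.2874, -0.5035,  0.3848]), 'rotation': array([-0.2286,  0.1557, -1.1732])}
```

```bash
sed -i 's/np.array(c\["rotation"\]).reshape(3,3)/R.from_rotvec(c["rotation"]).as_matrix()/' h.py
```

```text
(no output)
```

View pics/top0.png

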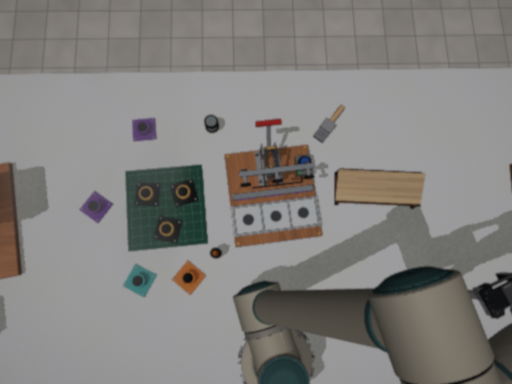

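View pics/side0.png

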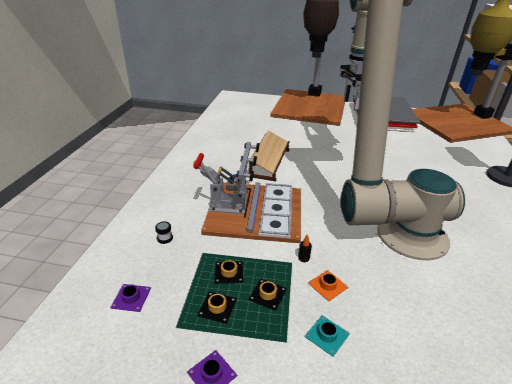

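Run:
```python
from h import *
for n,px,z in [("p1",(147,192),.029),("p2",(184,190),.029),("p3",(168,228),.029),("nR",(303.5,212.5),.026),("nM",(276,216),.026),("nL",(249,219),.026),("button",(305,160),.062),("grip",(269,122.5),.183),("rackTL",(336,170),.082),("rackTR",(423,171),.082),("rackBL",(337,203),.046),("rackBR",(421,207),.046),("adh",(216,253),.08),("loupe",(211,122),.05)]:
    print(n,onz("top",px,z)[0])
c=camera_info("wrist");p,r=pose();print(r.as_matrix(),r.inv().apply(c["eye"]-p),(r.inv()*R.from_rotvec(c["rotation"])).as_matrix())
```

```text
p1 [0.519  0.3874 0.029 ]
p2 [0.5227 0.2712 0.029 ]
p3 [0.4036 0.3199 0.029 ]
nR [ 0.4417 -0.1062  0.026 ]
nM [ 0.4328 -0.0182  0.026 ]
nL [0.4255 0.0674 0.026 ]
button [ 0.6041 -0.1139  0.062 ]
grip [0.6847 0.0061 0.183 ]
rackTL [ 0.5646 -0.2049  0.082 ]
rackTR [ 0.5555 -0.4781  0.082 ]
rackBL [ 0.4666 -0.2102  0.046 ]
rackBR [ 0.4473 -0.4766  0.046 ]
adh [0.3217 0.1686 0.08  ]
loupe [0.7407 0.1824 0.05  ]
[[ 0.9246  0.3809 -0.0004]
 [ 0.3809 -0.9246  0.0013]
 [ 0.0001 -0.0013 -1.    ]] [ 0.0739  0.0002 -0.0828] [[-0.0004  0.9661  0.2581]
 [ 1.      0.0003  0.0006]
 [ 0.0005  0.2581 -0.9661]]
```

Emit:
play_rows([
  {"dx":55,"dy":-70,"dz":-3,"rz":-2.48},
  {"dx":55,"dy":-70,"dz":-3,"rz":-2.48},
  {"dx":55,"dy":-70,"dz":-3,"rz":-2.48},
  {"dx":55,"dy":-70,"dz":-3,"rz":-2.48},
  {"dx":55,"dy":-70,"dz":-3,"rz":-2.48},
  {"dx":55,"dy":-70,"dz":-3,"rz":-2.48},
  {"dx":55,"dy":-70,"dz":-3,"rz":-2.48},
  {"dx":55,"dy":-70,"dz":-3,"rz":-2.48},
  {"dx":55,"dy":-70,"dz":-3,"rz":-2.48},
  {"dx":55,"dy":-70,"dz":-3,"rz":-2.48},
  {"dx":55,"dy":-70,"dz":-3,"rz":-2.48},
  {"dx":55,"dy":-70,"dz":-3,"rz":-2.48},
  {"dx":55,"dy":-70,"dz":-3,"rz":-2.48},
  {"dx":55,"dy":-70,"dz":-3,"rz":-2.48},
  {"dx":55,"dy":-70,"dz":-3,"rz":-2.48},
  {"dx":55,"dy":-70,"dz":-3,"rz":-2.48},
  {"dx":55,"dy":-70,"dz":-3,"rz":-2.48},
  {"dx":55,"dy":-70,"dz":-3,"rz":-2.48},
  {"dx":55,"dy":-70,"dz":-3,"rz":-2.48},
  {"dx":55,"dy":-70,"dz":-3,"rz":-2.48},
])

```text
invalid input
```

Run:
```python
from h import *
print(state()["joint_positions"],pose()[0],pose()[1].as_matrix()[:,0])
cv2.imwrite("pics/w1.png",snapshot("wrist"))
```

```text
[-1.301   0.2764  1.5058 -0.      1.3607 -0.121 ] [ 0.2189 -0.5314  0.302 ] [0.9246 0.3809 0.0001]
```

View pics/w1.png

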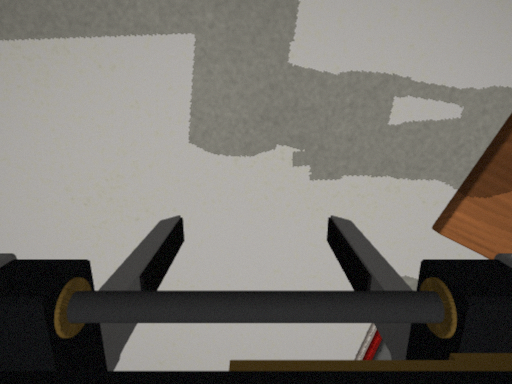

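Emit:
play_rows([
  {"dx":55,"dy":-70,"dz":-3,"rx":0,"ry":0,"rz":-2.48,"claw":9.4},
  {"dx":55,"dy":-70,"dz":-3,"rx":0,"ry":0,"rz":-2.48,"claw":9.4},
  {"dx":55,"dy":-70,"dz":-3,"rx":0,"ry":0,"rz":-2.48,"claw":9.4},
  {"dx":55,"dy":-70,"dz":-3,"rx":0,"ry":0,"rz":-2.48,"claw":9.4},
  {"dx":55,"dy":-70,"dz":-3,"rx":0,"ry":0,"rz":-2.48,"claw":9.4},
  {"dx":55,"dy":-70,"dz":-3,"rx":0,"ry":0,"rz":-2.48,"claw":9.4},
  {"dx":55,"dy":-70,"dz":-3,"rx":0,"ry":0,"rz":-2.48,"claw":9.4},
  {"dx":55,"dy":-70,"dz":-3,"rx":0,"ry":0,"rz":-2.48,"claw":9.4},
  {"dx":55,"dy":-70,"dz":-3,"rx":0,"ry":0,"rz":-2.48,"claw":9.4},
  {"dx":55,"dy":-70,"dz":-3,"rx":0,"ry":0,"rz":-2.48,"claw":9.4},
  {"dx":55,"dy":-70,"dz":-3,"rx":0,"ry":0,"rz":-2.48,"claw":9.4},
  {"dx":55,"dy":-70,"dz":-3,"rx":0,"ry":0,"rz":-2.48,"claw":9.4},
  {"dx":55,"dy":-70,"dz":-3,"rx":0,"ry":0,"rz":-2.48,"claw":9.4},
  {"dx":55,"dy":-70,"dz":-3,"rx":0,"ry":0,"rz":-2.48,"claw":9.4},
  {"dx":55,"dy":-70,"dz":-3,"rx":0,"ry":0,"rz":-2.48,"claw":9.4},
  {"dx":55,"dy":-70,"dz":-3,"rx":0,"ry":0,"rz":-2.48,"claw":9.4},
  {"dx":55,"dy":-70,"dz":-3,"rx":0,"ry":0,"rz":-2.48,"claw":9.4},
  {"dx":55,"dy":-70,"dz":-3,"rx":0,"ry":0,"rz":-2.48,"claw":9.4},
  {"dx":55,"dy":-70,"dz":-3,"rx":0,"ry":0,"rz":-2.48,"claw":9.4},
  {"dx":55,"dy":-70,"dz":-3,"rx":0,"ry":0,"rz":-2.48,"claw":9.4},
], force=20)

```text
time: 1.87
position: [0.4452, 0.2721, 0.3306]
eef_rot: [0.414, 3.114, -0.001]
ft_force: [0.8, -1.3, -0.5]
gripper_width: 0.0944
```

Run:
```python
from h import *
p,r=pose();print(state()["joint_positions"],p,r.as_matrix()[:,0],np.abs(state()["qd"]).max())
np.save("ci1.npy",camera_info("wrist"),allow_pickle=True)
cv2.imwrite("pics/w2.png",snapshot("wrist"))
```

```text
[ 0.4155  0.1803  1.5648 -0.0004  1.3965 -0.8912] [0.4452 0.2721 0.3306] [-0.9653  0.261  -0.0002] 0.7755718569503679
```

View pics/w2.png

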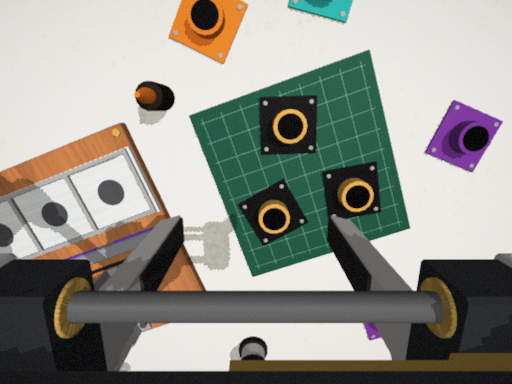

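```bash
cat >> h.py <<'E'
def panels(name,zp,info=None,img=None,near=None):
    """zp: height of plate underside. finds brass rings, then plate quads."""
    info=info or camera_info(name); img=snapshot(name) if img is None else img
    hsv=cv2.cvtColor(img,cv2.COLOR_BGR2HSV)
    brass=cv2.inRange(hsv,(12,110,90),(30,255,255))
    dark=((hsv[...,2]<70)&(hsv[...,1]<140)).astype(np.uint8)*255
    cs,_=cv2.findContours(cv2.morphologyEx(brass,cv2.MORPH_CLOSE,np.ones((5,5))),cv2.RETR_EXTERNAL,cv2.CHAIN_APPROX_NONE)
    out=[]
    for c in cs:
        if cv2.contourArea(cv2.convexHull(c))<150: continue
        m=np.zeros_like(brass); cv2.drawContours(m,[cv2.convexHull(c)],-1,255,-1)
        (u,v),_=cv2.minEnclosingCircle(c)
        px=np.argwhere(m)[:,::-1]
        top=onz(name,px.mean(0),zp+.022,info)[0]
        plate=cv2.morphologyEx(cv2.bitwise_or(dark,m),cv2.MORPH_OPEN,np.ones((5,5)))
        n,lab=cv2.connectedComponents(plate); l=lab[int(v),int(u)]
        rec=None
        if l:
            pc,_=cv2.findContours((lab==l).astype(np.uint8),cv2.RETR_EXTERNAL,cv2.CHAIN_APPROX_NONE)
            w=onz(name,pc[0][:,0,:],zp+.004,info)[:,:2]
            (cx,cy),(a,b),ang=cv2.minAreaRect((w*1000).astype(np.float32))
            rec=(np.array([cx,cy]).round(1),np.array([a,b]).round(1),round(float(np.deg2rad((ang+45)%90-45)),3))
        out.append((np.array([u,v]).round(),top,rec))
    return out
E
python3 - <<'E'
from h import *
for k in range(3): snapshot("wrist")
p,r=pose();print(p,r.as_matrix()[:,0],np.abs(state()["qd"]).max())
for o in panels("wrist",.003): print(*o)
for o in panels("top",.003): print(*o)
E
```

```text
[0.4451 0.2706 0.33  ] [-0.964   0.266   0.0011] 0.03749941671866497
[355. 362.] [0.7984 0.3566 0.025 ] (array([733.4, 388.5]), array([469.2, 204.6]), -0.268)
[438. 308.] [0.725  0.4837 0.025 ] (array([762.5, 533.3]), array([174.5, 183.8]), -0.268)
[ 72. 308.] [ 0.5774 -0.0591  0.025 ] (array([696.7, 199.5]), array([881.7, 234.9]), -0.268)
[111. 268.] [0.5274 0.0196 0.025 ] (array([693.5, 200.4]), array([881.7, 241.5]), -0.268)
[181. 274.] [0.5683 0.1233 0.025 ] (array([557. , 102.8]), array([112.6,  78.9]), 0.019)
[275. 217.] [0.5179 0.2785 0.025 ] (array([518.7, 278.1]), array([76.7, 77.1]), 0.27)
[357. 194.] [0.516  0.3947 0.025 ] (array([516.9, 395.1]), array([76.2, 76.5]), -0.079)
[ 85. 195.] [0.4183 0.0322 0.025 ] (array([599.8, 226.1]), array([881.7, 435.9]), -0.268)
[291. 126.] [0.4025 0.3291 0.025 ] (array([402.6, 328.4]), array([75.3, 76.1]), -0.216)
[146.  96.] [0.3178 0.1628 0.025 ] (array([317.9, 161. ]), array([36.8, 34.6]), -0.349)
[210.  23.] [0.2634 0.2627 0.025 ] (array([251.9, 262.7]), array([75.7, 77.3]), -0.707)
[ 10. 264.] [0.3038 0.7924 0.025 ] (array([304.9, 802.8]), array([56.7, 38.9]), 0.088)
[264. 240.] [0.3642 0.0277 0.025 ] (array([366.7,  22.9]), array([ 27.6, 178. ]), 0.103)
[240. 165.] [0.6096 0.0977 0.025 ] (array([608.7,  91.2]), array([78.6, 92.7]), 0.109)
[297. 153.] [ 0.6378 -0.0934  0.025 ] (array([638.5, -99. ]), array([67.4, 58.6]), -0.02)
```

```bash
cat >> h.py <<'E'
def tgt(x,y,z,yaw,tilt=None):
    X=np.array([np.cos(yaw),np.sin(yaw),0]);Z=np.array([0,0,-1.]);Rt=R.from_matrix(np.c_[X,np.cross(Z,X),Z])
    delta((x,y,z),Rt)
E
python3 - <<'E'
from h import *
tgt(.4025,.3287,.15,np.pi-.216);tgt(.4025,.3287,.106,np.pi-.216)
E
```

```text
shift cm [ 5.67  4.65 18.04] turn [-0.001 -0.001 -0.056]
shift cm [ 5.67  4.66 22.44] turn [-0.001 -0.001 -0.056]
```

Emit:
play_rows([
  {"dx":5.67,"dy":4.65,"dz":18,"rx":0,"ry":0,"rz":-0.056,"claw":7.5},
  {"dx":5.67,"dy":4.65,"dz":18,"rx":0,"ry":0,"rz":-0.056,"claw":7.5},
  {"dx":5.67,"dy":4.65,"dz":18,"rx":0,"ry":0,"rz":-0.056,"claw":7.5},
  {"dx":5.67,"dy":4.65,"dz":18,"rx":0,"ry":0,"rz":-0.056,"claw":7.5},
  {"dx":5.67,"dy":4.65,"dz":18,"rx":0,"ry":0,"rz":-0.056,"claw":7.5},
  {"dx":5.67,"dy":4.65,"dz":18,"rx":0,"ry":0,"rz":-0.056,"claw":7.5},
  {"dx":5.67,"dy":4.65,"dz":20,"rx":0,"ry":0,"rz":-0.056,"claw":7.5},
  {"dx":5.67,"dy":4.65,"dz":21.5,"rx":0,"ry":0,"rz":-0.056,"claw":7.5},
  {"dx":5.67,"dy":4.65,"dz":22.44,"rx":0,"ry":0,"rz":-0.056,"claw":7.5},
  {"dx":5.67,"dy":4.65,"dz":22.44,"rx":0,"ry":0,"rz":-0.056,"claw":7.5},
  {"dx":5.67,"dy":4.65,"dz":22.44,"rx":0,"ry":0,"rz":-0.056,"claw":7.5},
  {"dx":5.67,"dy":4.65,"dz":22.44,"rx":0,"ry":0,"rz":-0.056,"claw":3.5},
  {"dx":5.67,"dy":4.65,"dz":22.44,"rx":0,"ry":0,"rz":-0.056,"claw":3.5},
  {"dx":5.67,"dy":4.65,"dz":22.44,"rx":0,"ry":0,"rz":-0.056,"claw":3.5},
  {"dx":5.67,"dy":4.65,"dz":22.44,"rx":0,"ry":0,"rz":-0.056,"claw":3.5},
  {"dx":5.67,"dy":4.65,"dz":22.44,"rx":0,"ry":0,"rz":-0.056,"claw":3.5},
], force=40)

```text
time: 3.5
position: [0.4032, 0.3299, 0.1067]
eef_rot: [0.337, 3.123, 0.001]
ft_force: [0.2, -1.1, 0.5]
gripper_width: 0.0454
```

Run:
```python
from h import *
s=state();p,r=pose();print(p,r.as_matrix(),s["gripper_width"],s["ft_force"],s["qd"])
```

```text
[0.4032 0.3299 0.1067] [[-0.977   0.2131  0.0006]
 [ 0.2131  0.977   0.0003]
 [-0.0005  0.0004 -1.    ]] 0.04540415030066487 [ 0.2494 -1.1235  0.4894] [ 0.001   0.0038  0.0007 -0.0127  0.0109  0.0039]
```

Run:
```python
from h import *
tgt(.50,-.012,.40,np.pi+.093)
```

```text
shift cm [-16.76 -31.33 -29.34] turn [ 0.     0.001 -0.308]
```

Emit:
play_rows([
  {"dx":0,"dy":0,"dz":-2,"rx":0,"ry":0,"rz":0,"claw":3.5},
  {"dx":0,"dy":0,"dz":-6,"rx":0,"ry":0,"rz":0,"claw":3.5},
  {"dx":0,"dy":0,"dz":-10,"rx":0,"ry":0,"rz":0,"claw":3.5},
  {"dx":0,"dy":0,"dz":-14,"rx":0,"ry":0,"rz":0,"claw":3.5},
  {"dx":-16.8,"dy":-31.3,"dz":-29.3,"rx":0,"ry":0,"rz":-0.308,"claw":3.5},
  {"dx":-16.8,"dy":-31.3,"dz":-29.3,"rx":0,"ry":0,"rz":-0.308,"claw":3.5},
  {"dx":-16.8,"dy":-31.3,"dz":-29.3,"rx":0,"ry":0,"rz":-0.308,"claw":3.5},
  {"dx":-16.8,"dy":-31.3,"dz":-29.3,"rx":0,"ry":0,"rz":-0.308,"claw":3.5},
  {"dx":-16.8,"dy":-31.3,"dz":-29.3,"rx":0,"ry":0,"rz":-0.308,"claw":3.5},
  {"dx":-16.8,"dy":-31.3,"dz":-29.3,"rx":0,"ry":0,"rz":-0.308,"claw":3.5},
  {"dx":-16.8,"dy":-31.3,"dz":-29.3,"rx":0,"ry":0,"rz":-0.308,"claw":3.5},
  {"dx":-16.8,"dy":-31.3,"dz":-29.3,"rx":0,"ry":0,"rz":-0.308,"claw":3.5},
  {"dx":-16.8,"dy":-31.3,"dz":-29.3,"rx":0,"ry":0,"rz":-0.308,"claw":3.5},
  {"dx":-16.8,"dy":-31.3,"dz":-29.3,"rx":0,"ry":0,"rz":-0.308,"claw":3.5},
  {"dx":-16.8,"dy":-31.3,"dz":-29.3,"rx":0,"ry":0,"rz":-0.308,"claw":3.5},
  {"dx":-16.8,"dy":-31.3,"dz":-29.3,"rx":0,"ry":0,"rz":-0.308,"claw":3.5},
  {"dx":-16.8,"dy":-31.3,"dz":-29.3,"rx":0,"ry":0,"rz":-0.308,"claw":3.5},
], force=40)

```text
time: 4.92
position: [0.4998, -0.011, 0.3984]
eef_rot: [0.147, -3.136, -0.002]
ft_force: [-0.2, 0.1, -2.2]
gripper_width: 0.0433
```

Run:
```python
from h import *
s=state();p,r=pose();print(p,r.as_matrix()[:,0],s["gripper_width"],s["ft_force"],np.abs(s["qd"]).max())
import pickle;pickle.dump(camera_info("wrist"),open("ci2","wb"))
cv2.imwrite("pics/w3.png",snapshot("wrist"))
```

```text
[ 0.4998 -0.011   0.3984] [-0.9956 -0.0934  0.0021] 0.04332339927112805 [-0.1857  0.0802 -2.1683] 0.017788700911970372
```

View pics/w3.png

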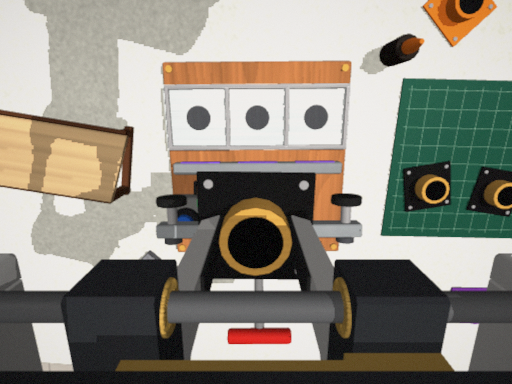

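Run:
```python
from h import *
import pickle
ci=pickle.load(open("ci2","rb")); img=cv2.imread("pics/w3.png")
hsv=cv2.cvtColor(img,cv2.COLOR_BGR2HSV)
w=cv2.inRange(hsv,(0,0,185),(180,40,255)); roi=np.zeros_like(w); roi[84:152,166:352]=255; w&=roi
blk=cv2.inRange(hsv,(0,0,0),(180,120,100))&roi
C=[]
for m,z in((w,.026),(blk,.026)):
  for c in cv2.findContours(m,cv2.RETR_EXTERNAL,cv2.CHAIN_APPROX_NONE)[0]:
    if cv2.contourArea(c)<200: continue
    P=onz("wrist",c[:,0,:],z,ci)[:,:2]*1000
    print(cv2.boundingRect(c),cv2.minAreaRect(P.astype(np.float32)))
# held ring
p=np.array([.4998,-.011,.3984]); b=cv2.inRange(hsv,(12,110,90),(30,255,255)); b[:195]=0;b[280:]=0;b[:,:215]=0;b[:,295:]=0
pts=np.argwhere(b)[:,::-1]; h=cv2.convexHull(pts.astype(np.int32)); (u,v),(a,bb),an=cv2.fitEllipse(h); print("ring",u,v,a,bb)
d=cv2.inRange(hsv[:,:,2],0,45); d[190:]=0;d[:165]=0;d[:,:190]=0;d[:,320:]=0
P=onz("wrist",[(u,v)],p[2]-.0777,ci)[0]; _,r=pose(); print("ring in tool mm",r.inv().apply(P-p)*1000)
S=onz("wrist",[(208.3,184),(304.3,184.5),(196,180),(314.5,180),(256,172.5)],p[2]-.0997,ci); print("screws/edge in tool mm",r.inv().apply(S-p)*1000)
print(img[170:178,256].tolist(), img[180,192:200].tolist())
```

```text
(169, 84, 183, 68) ((434.569580078125, -6.18646240234375), (97.93602752685547, 275.273681640625), 5.3386101722717285)
(187, 107, 23, 23) ((442.94854736328125, -102.16021728515625), (32.64896011352539, 32.34675979614258), 47.835758209228516)
(305, 106, 22, 23) ((425.1199951171875, 73.37850189208984), (32.40290832519531, 31.564476013183594), 7.80771541595459)
(246, 106, 22, 23) ((433.37884521484375, -14.832176208496094), (32.0900993347168, 31.602697372436523), 5.324522972106934)
ring 255.18270874023438 236.9221954345703 73.32067108154297 77.83973693847656
ring in tool mm [ 3.529  -0.3606 77.7072]
screws/edge in tool mm [[ 30.2148 -30.217   99.725 ]
 [ 29.7763  31.0577  99.8031]
 [ 32.847  -37.9233  99.7206]
 [ 32.7141  37.426   99.8175]
 [ 37.6412   0.217   99.7799]]
[[170, 170, 166], [125, 123, 124], [53, 54, 52], [20, 21, 22], [21, 23, 23], [29, 29, 31], [17, 20, 23], [16, 17, 12]] [[52, 88, 141], [54, 89, 140], [50, 82, 127], [35, 63, 103], [37, 57, 88], [25, 29, 34], [17, 14, 14], [25, 23, 25]]
```

Run:
```python
from h import *
for z in(.40,.16,.1305): tgt(.4424,-.1021,z,np.pi+.096)
```

```text
shift cm [ 6.57 -8.57 -0.16] turn [ 0.001 -0.002 -0.002]
shift cm [ 6.52 -8.6  23.84] turn [ 0.001 -0.002 -0.002]
shift cm [ 6.52 -8.6  26.79] turn [ 0.001 -0.002 -0.002]
```

Emit:
play_rows([
  {"dx":6.5,"dy":-8.6,"dz":0,"rx":0.001,"ry":-0.002,"rz":-0.002,"claw":3.5},
  {"dx":6.5,"dy":-8.6,"dz":0,"rx":0.001,"ry":-0.002,"rz":-0.002,"claw":3.5},
  {"dx":6.5,"dy":-8.6,"dz":0,"rx":0.001,"ry":-0.002,"rz":-0.002,"claw":3.5},
  {"dx":6.5,"dy":-8.6,"dz":23.8,"rx":0.001,"ry":-0.002,"rz":-0.002,"claw":3.5},
  {"dx":6.5,"dy":-8.6,"dz":23.8,"rx":0.001,"ry":-0.002,"rz":-0.002,"claw":3.5},
  {"dx":6.5,"dy":-8.6,"dz":23.8,"rx":0.001,"ry":-0.002,"rz":-0.002,"claw":3.5},
  {"dx":6.5,"dy":-8.6,"dz":23.8,"rx":0.001,"ry":-0.002,"rz":-0.002,"claw":3.5},
  {"dx":6.5,"dy":-8.6,"dz":23.8,"rx":0.001,"ry":-0.002,"rz":-0.002,"claw":3.5},
  {"dx":6.5,"dy":-8.6,"dz":23.8,"rx":0.001,"ry":-0.002,"rz":-0.002,"claw":3.5},
  {"dx":6.5,"dy":-8.6,"dz":23.8,"rx":0.001,"ry":-0.002,"rz":-0.002,"claw":3.5},
  {"dx":6.5,"dy":-8.6,"dz":23.8,"rx":0.001,"ry":-0.002,"rz":-0.002,"claw":3.5},
  {"dx":6.5,"dy":-8.6,"dz":24.8,"rx":0.001,"ry":-0.002,"rz":-0.002,"claw":3.5},
  {"dx":6.5,"dy":-8.6,"dz":25.8,"rx":0.001,"ry":-0.002,"rz":-0.002,"claw":3.5},
  {"dx":6.5,"dy":-8.6,"dz":26.4,"rx":0.001,"ry":-0.002,"rz":-0.002,"claw":3.5},
  {"dx":6.5,"dy":-8.6,"dz":26.8,"rx":0.001,"ry":-0.002,"rz":-0.002,"claw":3.5},
  {"dx":6.5,"dy":-8.6,"dz":26.8,"rx":0.001,"ry":-0.002,"rz":-0.002,"claw":3.5},
  {"dx":6.5,"dy":-8.6,"dz":26.8,"rx":0.001,"ry":-0.002,"rz":-0.002,"claw":3.5},
], force=40)

```text
time: 6.38
position: [0.4447, -0.1036, 0.1328]
eef_rot: [-0.15, 3.133, -0.003]
ft_force: [-1.6, 0.1, 3.2]
gripper_width: 0.0432
```

Run:
```python
from h import *
s=state();p,r=pose();print(p,r.as_matrix()[:,0],s["gripper_width"],s["ft_force"],np.abs(s["qd"]).max())
tgt(.518,.2783,.20,np.pi+.27)
```

```text
[ 0.4447 -0.1036  0.1328] [-0.9954 -0.0954 -0.0044] 0.0432146559122022 [-1.647   0.0744  3.2407] 0.005147631373506884
shift cm [-10.97  37.3   -6.76] turn [-0.003  0.004 -0.174]
```

Emit:
play_rows([
  {"dx":0,"dy":0,"dz":-0.5,"rx":0,"ry":0,"rz":0,"claw":3.5},
  {"dx":0.22,"dy":0.17,"dz":-0.5,"rx":0,"ry":0,"rz":0,"claw":3.5},
  {"dx":0.22,"dy":0.17,"dz":-0.5,"rx":0,"ry":0,"rz":0,"claw":3.5},
  {"dx":0.22,"dy":0.17,"dz":-0.2,"rx":0,"ry":0,"rz":0,"claw":3.5},
  {"dx":0.22,"dy":0.17,"dz":0.1,"rx":0,"ry":0,"rz":0,"claw":3.5},
  {"dx":0.22,"dy":0.17,"dz":0.1,"rx":0,"ry":0,"rz":0,"claw":3.5},
  {"dx":0.22,"dy":0.17,"dz":0.1,"rx":0,"ry":0,"rz":0,"claw":3.5},
], force=40)

```text
time: 6.97
position: [0.4421, -0.102, 0.1305]
eef_rot: [-0.149, 3.135, -0.001]
ft_force: [1.7, 1.4, 3.8]
gripper_width: 0.0432
```

Run:
```python
from h import *
tgt(.52,.15,.38,np.pi+.15)
```

```text
shift cm [-10.22  24.32 -24.95] turn [-0.001  0.003 -0.055]
```

Emit:
play_rows([
  {"dx":0,"dy":0,"dz":0,"rx":0,"ry":0,"rz":0,"claw":6.5},
  {"dx":0,"dy":0,"dz":0,"rx":0,"ry":0,"rz":0,"claw":6.5},
  {"dx":0,"dy":0,"dz":0,"rx":0,"ry":0,"rz":0,"claw":6.5},
  {"dx":0,"dy":0,"dz":0,"rx":0,"ry":0,"rz":0,"claw":6.5},
  {"dx":0,"dy":0,"dz":-2,"rx":0,"ry":0,"rz":0,"claw":6.5},
  {"dx":0,"dy":0,"dz":-6,"rx":0,"ry":0,"rz":0,"claw":6.5},
  {"dx":0,"dy":0,"dz":-10,"rx":0,"ry":0,"rz":0,"claw":6.5},
  {"dx":0,"dy":0,"dz":-14,"rx":0,"ry":0,"rz":0,"claw":6.5},
  {"dx":0,"dy":0,"dz":-18,"rx":0,"ry":0,"rz":0,"claw":6.5},
  {"dx":-10.2,"dy":24.3,"dz":-25,"rx":-0.001,"ry":0.003,"rz":-0.055,"claw":6.5},
  {"dx":-10.2,"dy":24.3,"dz":-25,"rx":-0.001,"ry":0.003,"rz":-0.055,"claw":6.5},
  {"dx":-10.2,"dy":24.3,"dz":-25,"rx":-0.001,"ry":0.003,"rz":-0.055,"claw":6.5},
  {"dx":-10.2,"dy":24.3,"dz":-25,"rx":-0.001,"ry":0.003,"rz":-0.055,"claw":6.5},
  {"dx":-10.2,"dy":24.3,"dz":-25,"rx":-0.001,"ry":0.003,"rz":-0.055,"claw":6.5},
  {"dx":-10.2,"dy":24.3,"dz":-25,"rx":-0.001,"ry":0.003,"rz":-0.055,"claw":6.5},
  {"dx":-10.2,"dy":24.3,"dz":-25,"rx":-0.001,"ry":0.003,"rz":-0.055,"claw":6.5},
  {"dx":-10.2,"dy":24.3,"dz":-25,"rx":-0.001,"ry":0.003,"rz":-0.055,"claw":6.5},
  {"dx":-10.2,"dy":24.3,"dz":-25,"rx":-0.001,"ry":0.003,"rz":-0.055,"claw":6.5},
], force=40)

```text
time: 8.47
position: [0.5193, 0.1505, 0.3798]
eef_rot: [0.239, -3.131, 0.002]
ft_force: [0.8, -1.7, -0.0]
gripper_width: 0.0654
```

Run:
```python
from h import *
import pickle
s=state();p,r=pose();print(p,r.as_matrix()[:,0],s["gripper_width"],s["ft_force"],np.abs(s["qd"]).max())
ci=camera_info("wrist");im=snapshot("wrist");cv2.imwrite("pics/w4.png",im);pickle.dump(ci,open("ci4","wb"))
print("mat");[print(*o) for o in panels("wrist",.003,ci,im) if o[2] and 70<o[2][1].min()<o[2][1].max()<82]
print("nest");[print(*o) for o in panels("wrist",.026,ci,im) if o[2] and 68<o[2][1].min()<o[2][1].max()<86]
```

```text
[0.5193 0.1505 0.3798] [-0.9884 -0.1521  0.002 ] 0.06538829783287588 [ 0.7533 -1.6568 -0.0229] 0.03882409583182249
mat
[ 90. 215.] [ 0.6428 -0.0946  0.025 ] (array([ 655.4, -101.9]), array([70.6, 77.2]), -0.175)
[413. 184.] [0.5165 0.3937 0.025 ] (array([517.2, 394.5]), array([78. , 76.4]), -0.064)
[339. 175.] [0.5182 0.2777 0.025 ] (array([519. , 278.3]), array([75.6, 76.3]), 0.257)
nest
[116. 249.] [ 0.6793 -0.0422  0.048 ] (array([654.1, -44.3]), array([81.5, 73.5]), 0.105)
[413. 184.] [0.5127 0.3803 0.048 ] (array([513.5, 381.6]), array([74. , 72.5]), -0.064)
[339. 175.] [0.5144 0.2704 0.048 ] (array([515.2, 271.2]), array([71.7, 72.5]), 0.257)
[78. 80.] [ 0.4416 -0.1003  0.048 ] (array([ 442.3, -101.6]), array([74.4, 74.5]), 0.083)
```

View pics/w4.png

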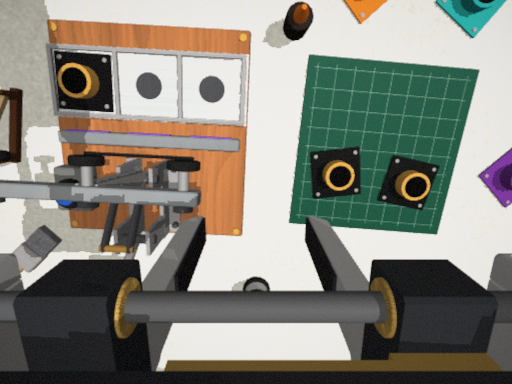

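Run:
```python
from h import *
tgt(.5186,.278,.16,np.pi+.265);tgt(.5186,.278,.106,np.pi+.265)
```

```text
shift cm [-1.96 12.74 21.94] turn [-0.001 -0.003 -0.114]
shift cm [-1.98 12.75 27.34] turn [-0.001 -0.003 -0.114]
```

Emit:
play_rows([
  {"dx":-2,"dy":12.75,"dz":21.9,"rx":0,"ry":-0.003,"rz":-0.114,"claw":7.5},
  {"dx":-2,"dy":12.75,"dz":21.9,"rx":0,"ry":-0.003,"rz":-0.114,"claw":7.5},
  {"dx":-2,"dy":12.75,"dz":21.9,"rx":0,"ry":-0.003,"rz":-0.114,"claw":7.5},
  {"dx":-2,"dy":12.75,"dz":21.9,"rx":0,"ry":-0.003,"rz":-0.114,"claw":7.5},
  {"dx":-2,"dy":12.75,"dz":21.9,"rx":0,"ry":-0.003,"rz":-0.114,"claw":7.5},
  {"dx":-2,"dy":12.75,"dz":21.9,"rx":0,"ry":-0.003,"rz":-0.114,"claw":7.5},
  {"dx":-2,"dy":12.75,"dz":21.9,"rx":0,"ry":-0.003,"rz":-0.114,"claw":7.5},
  {"dx":-2,"dy":12.75,"dz":24,"rx":0,"ry":-0.003,"rz":-0.114,"claw":7.5},
  {"dx":-2,"dy":12.75,"dz":26,"rx":0,"ry":-0.003,"rz":-0.114,"claw":7.5},
  {"dx":-2,"dy":12.75,"dz":27.3,"rx":0,"ry":-0.003,"rz":-0.114,"claw":7.5},
  {"dx":-2,"dy":12.75,"dz":27.3,"rx":0,"ry":-0.003,"rz":-0.114,"claw":7.5},
  {"dx":-2,"dy":12.75,"dz":27.3,"rx":0,"ry":-0.003,"rz":-0.114,"claw":7.5},
  {"dx":-2,"dy":12.75,"dz":27.3,"rx":0,"ry":-0.003,"rz":-0.114,"claw":3.5},
  {"dx":-2,"dy":12.75,"dz":27.3,"rx":0,"ry":-0.003,"rz":-0.114,"claw":3.5},
  {"dx":-2,"dy":12.75,"dz":27.3,"rx":0,"ry":-0.003,"rz":-0.114,"claw":3.5},
  {"dx":-2,"dy":12.75,"dz":27.3,"rx":0,"ry":-0.003,"rz":-0.114,"claw":3.5},
  {"dx":-2,"dy":12.75,"dz":27.3,"rx":0,"ry":-0.003,"rz":-0.114,"claw":3.5},
  {"dx":-2,"dy":12.75,"dz":27.3,"rx":0,"ry":-0.003,"rz":-0.114,"claw":3.5},
], force=40)

```text
time: 10.02
position: [0.52, 0.2789, 0.1078]
eef_rot: [-0.414, 3.111, 0.0]
ft_force: [-1.1, -0.5, 3.3]
gripper_width: 0.0433
```

Run:
```python
from h import *
s=state();p,r=pose();print(p,r.as_matrix()[:,0],s["gripper_width"],s["ft_force"])
for z in(.25,.143):tgt(.4338,-.0145,z,np.pi+.096)
```

```text
[0.52   0.2789 0.1078] [-0.9652 -0.2614 -0.0027] 0.04327707861189771 [-1.0607 -0.4606  3.2643]
shift cm [ 15.95 -26.07 -14.26] turn [-0.     0.003  0.168]
shift cm [ 15.98 -26.07  -3.56] turn [-0.     0.003  0.168]
```

Emit:
play_rows([
  {"dx":0,"dy":0,"dz":-3,"rx":0,"ry":0,"rz":0,"claw":3.5},
  {"dx":0,"dy":0,"dz":-7,"rx":0,"ry":0,"rz":0,"claw":3.5},
  {"dx":0,"dy":0,"dz":-11,"rx":0,"ry":0,"rz":0,"claw":3.5},
  {"dx":4,"dy":0,"dz":-14,"rx":0,"ry":0.003,"rz":0.05,"claw":3.5},
  {"dx":8,"dy":0,"dz":-14,"rx":0,"ry":0.003,"rz":0.1,"claw":3.5},
  {"dx":12,"dy":-2,"dz":-14,"rx":0,"ry":0.003,"rz":0.168,"claw":3.5},
  {"dx":16,"dy":-6,"dz":-14,"rx":0,"ry":0.003,"rz":0.168,"claw":3.5},
  {"dx":16,"dy":-10,"dz":-14,"rx":0,"ry":0.003,"rz":0.168,"claw":3.5},
  {"dx":16,"dy":-14,"dz":-14,"rx":0,"ry":0.003,"rz":0.168,"claw":3.5},
  {"dx":16,"dy":-18,"dz":-14,"rx":0,"ry":0.003,"rz":0.168,"claw":3.5},
  {"dx":16,"dy":-22,"dz":-14,"rx":0,"ry":0.003,"rz":0.168,"claw":3.5},
  {"dx":16,"dy":-26.07,"dz":-14,"rx":0,"ry":0.003,"rz":0.168,"claw":3.5},
  {"dx":16,"dy":-26.07,"dz":-14,"rx":0,"ry":0.003,"rz":0.168,"claw":3.5},
  {"dx":16,"dy":-26.07,"dz":-10,"rx":0,"ry":0.003,"rz":0.168,"claw":3.5},
  {"dx":16,"dy":-26.07,"dz":-6.5,"rx":0,"ry":0.003,"rz":0.168,"claw":3.5},
  {"dx":16,"dy":-26.07,"dz":-3.6,"rx":0,"ry":0.003,"rz":0.168,"claw":3.5},
  {"dx":16,"dy":-26.07,"dz":-3.6,"rx":0,"ry":0.003,"rz":0.168,"claw":3.5},
  {"dx":16,"dy":-26.07,"dz":-3.6,"rx":0,"ry":0.003,"rz":0.168,"claw":3.5},
], force=40)

```text
time: 11.52
position: [0.4322, -0.0141, 0.142]
eef_rot: [0.151, -3.133, -0.002]
ft_force: [0.6, -0.2, -1.8]
gripper_width: 0.0431
```

Run:
```python
from h import *
s=state();p,r=pose();print(p,r.as_matrix()[:,0],s["gripper_width"],s["ft_force"],np.abs(s["qd"]).max())
for z in(.14,.1315):tgt(.4338,-.0145,z,np.pi+.096)
tgt(.52,.15,.36,np.pi+.15)
```

```text
[ 0.4322 -0.0141  0.142 ] [-0.9953 -0.0963  0.0053] 0.043149248231597735 [ 0.5938 -0.2073 -1.7803] 0.06034840735396347
shift cm [-0.15 -0.06  0.2 ] turn [ 0.001 -0.005  0.   ]
shift cm [-0.16 -0.06  1.05] turn [ 0.001 -0.005  0.   ]
shift cm [-10.2   15.52 -21.83] turn [ 0.001 -0.005 -0.054]
```

Emit:
play_rows([
  {"dx":-0.16,"dy":-0.06,"dz":0.2,"rx":0.001,"ry":-0.005,"rz":0,"claw":3.5},
  {"dx":-0.16,"dy":-0.06,"dz":0.2,"rx":0.001,"ry":-0.005,"rz":0,"claw":3.5},
  {"dx":-0.16,"dy":-0.06,"dz":0.5,"rx":0.001,"ry":-0.005,"rz":0,"claw":3.5},
  {"dx":-0.16,"dy":-0.06,"dz":0.8,"rx":0.001,"ry":-0.005,"rz":0,"claw":3.5},
  {"dx":-0.16,"dy":-0.06,"dz":1.05,"rx":0.001,"ry":-0.005,"rz":0,"claw":3.5},
  {"dx":-0.16,"dy":-0.06,"dz":1.05,"rx":0.001,"ry":-0.005,"rz":0,"claw":3.5},
  {"dx":-0.16,"dy":-0.06,"dz":1.05,"rx":0.001,"ry":-0.005,"rz":0,"claw":3.5},
], force=40)

```text
time: 12.1
position: [0.4349, -0.0151, 0.1325]
eef_rot: [-0.151, 3.134, -0.001]
ft_force: [0.0, 1.1, -1.2]
gripper_width: 0.0433
```

Emit:
play_rows([
  {"dx":0,"dy":0,"dz":0,"rx":0,"ry":0,"rz":0,"claw":6.5},
  {"dx":0,"dy":0,"dz":0,"rx":0,"ry":0,"rz":0,"claw":6.5},
  {"dx":0,"dy":0,"dz":0,"rx":0,"ry":0,"rz":0,"claw":6.5},
  {"dx":0,"dy":0,"dz":0,"rx":0,"ry":0,"rz":0,"claw":6.5},
  {"dx":0,"dy":0,"dz":-2,"rx":0,"ry":0,"rz":0,"claw":6.5},
  {"dx":0,"dy":0,"dz":-6,"rx":0,"ry":0,"rz":0,"claw":6.5},
  {"dx":0,"dy":0,"dz":-10,"rx":0,"ry":0,"rz":0,"claw":6.5},
  {"dx":0,"dy":0,"dz":-14,"rx":0,"ry":0,"rz":0,"claw":6.5},
  {"dx":0,"dy":0,"dz":-18,"rx":0,"ry":0,"rz":0,"claw":6.5},
  {"dx":0,"dy":0,"dz":-22,"rx":0,"ry":0,"rz":0,"claw":6.5},
  {"dx":-10.2,"dy":15.5,"dz":-23,"rx":0,"ry":0,"rz":-0.054,"claw":6.5},
  {"dx":-10.2,"dy":15.5,"dz":-23,"rx":0,"ry":0,"rz":-0.054,"claw":6.5},
  {"dx":-10.2,"dy":15.5,"dz":-23,"rx":0,"ry":0,"rz":-0.054,"claw":6.5},
  {"dx":-10.2,"dy":15.5,"dz":-23,"rx":0,"ry":0,"rz":-0.054,"claw":6.5},
  {"dx":-10.2,"dy":15.5,"dz":-23,"rx":0,"ry":0,"rz":-0.054,"claw":6.5},
  {"dx":-10.2,"dy":15.5,"dz":-23,"rx":0,"ry":0,"rz":-0.054,"claw":6.5},
  {"dx":-10.2,"dy":15.5,"dz":-23,"rx":0,"ry":0,"rz":-0.054,"claw":6.5},
  {"dx":-10.2,"dy":15.5,"dz":-23,"rx":0,"ry":0,"rz":-0.054,"claw":6.5},
], force=40)

```text
time: 13.6
position: [0.5201, 0.1485, 0.3624]
eef_rot: [-0.235, 3.13, -0.003]
ft_force: [-0.0, -0.3, 0.5]
gripper_width: 0.0651
```

```bash
cat > look.py <<'E'
from h import *
import pickle,sys
n=sys.argv[1]
s=state();p,r=pose();print(s["time"],p,r.as_matrix()[:,0],s["gripper_width"],s["ft_force"],np.abs(s["qd"]).max())
ci=camera_info("wrist");im=snapshot("wrist");cv2.imwrite(f"pics/{n}.png",im);pickle.dump(ci,open("ci_"+n,"wb"))
for z in(.003,.026):
    print("mat" if z<.01 else "nest");[print(*o) for o in panels("wrist",z,ci,im) if o[2] and 70<o[2][1].min()<o[2][1].max()<82]
E
python3 look.py w5
```

```text
13.6 [0.5201 0.1485 0.3624] [-0.9887 -0.1496 -0.0026] 0.065092533183481 [-0.0001 -0.3056  0.5445] 0.019291883817184597
mat
[ 84. 219.] [ 0.6444 -0.0966  0.025 ] (array([ 666.3, -100.7]), array([74. , 74.1]), 0.032)
[421. 186.] [0.5164 0.3935 0.025 ] (array([517.3, 394.8]), array([78.1, 76.4]), -0.081)
[139.  82.] [ 0.4331 -0.0234  0.025 ] (array([433.7, -23.7]), array([78.6, 78.8]), 0.099)
[72. 77.] [ 0.4412 -0.1139  0.025 ] (array([ 442.2, -115.2]), array([78.5, 79.6]), 0.081)
nest
[ 84. 219.] [ 0.6335 -0.0838  0.048 ] (array([654.7, -88.2]), array([70.1, 70.2]), 0.032)
[421. 186.] [0.5125 0.3795 0.048 ] (array([513.5, 381.3]), array([74. , 72.4]), -0.081)
[139.  82.] [ 0.4337 -0.0147  0.048 ] (array([434.3, -15.3]), array([74.4, 74.7]), 0.099)
[72. 77.] [ 0.4414 -0.1002  0.048 ] (array([ 442.3, -102. ]), array([74.4, 75.4]), 0.081)
```

Run:
```python
from h import *
tgt(.517,.3942,.16,np.pi-.075);tgt(.517,.3942,.106,np.pi-.075)
```

```text
shift cm [-3.3  24.42 20.22] turn [-0.002  0.003  0.224]
shift cm [-3.28 24.43 25.62] turn [-0.002  0.003  0.224]
```

Emit:
play_rows([
  {"dx":-3.3,"dy":24.4,"dz":20.2,"rx":0,"ry":0.003,"rz":0.224,"claw":7.5},
  {"dx":-3.3,"dy":24.4,"dz":20.2,"rx":0,"ry":0.003,"rz":0.224,"claw":7.5},
  {"dx":-3.3,"dy":24.4,"dz":20.2,"rx":0,"ry":0.003,"rz":0.224,"claw":7.5},
  {"dx":-3.3,"dy":24.4,"dz":20.2,"rx":0,"ry":0.003,"rz":0.224,"claw":7.5},
  {"dx":-3.3,"dy":24.4,"dz":20.2,"rx":0,"ry":0.003,"rz":0.224,"claw":7.5},
  {"dx":-3.3,"dy":24.4,"dz":20.2,"rx":0,"ry":0.003,"rz":0.224,"claw":7.5},
  {"dx":-3.3,"dy":24.4,"dz":20.2,"rx":0,"ry":0.003,"rz":0.224,"claw":7.5},
  {"dx":-3.3,"dy":24.4,"dz":20.2,"rx":0,"ry":0.003,"rz":0.224,"claw":7.5},
  {"dx":-3.3,"dy":24.4,"dz":20.2,"rx":0,"ry":0.003,"rz":0.224,"claw":7.5},
  {"dx":-3.3,"dy":24.4,"dz":22.5,"rx":0,"ry":0.003,"rz":0.224,"claw":7.5},
  {"dx":-3.3,"dy":24.4,"dz":24.5,"rx":0,"ry":0.003,"rz":0.224,"claw":7.5},
  {"dx":-3.3,"dy":24.4,"dz":25.6,"rx":0,"ry":0.003,"rz":0.224,"claw":7.5},
  {"dx":-3.3,"dy":24.4,"dz":25.6,"rx":0,"ry":0.003,"rz":0.224,"claw":7.5},
  {"dx":-3.3,"dy":24.4,"dz":25.6,"rx":0,"ry":0.003,"rz":0.224,"claw":3.5},
  {"dx":-3.3,"dy":24.4,"dz":25.6,"rx":0,"ry":0.003,"rz":0.224,"claw":3.5},
  {"dx":-3.3,"dy":24.4,"dz":25.6,"rx":0,"ry":0.003,"rz":0.224,"claw":3.5},
  {"dx":-3.3,"dy":24.4,"dz":25.6,"rx":0,"ry":0.003,"rz":0.224,"claw":3.5},
  {"dx":-3.3,"dy":24.4,"dz":25.6,"rx":0,"ry":0.003,"rz":0.224,"claw":3.5},
  {"dx":-3.3,"dy":24.4,"dz":25.6,"rx":0,"ry":0.003,"rz":0.224,"claw":3.5},
], force=40)

```text
time: 15.23
position: [0.5181, 0.3953, 0.1072]
eef_rot: [0.116, 3.137, -0.0]
ft_force: [-0.2, 0.1, 2.5]
gripper_width: 0.0433
```

Run:
```python
from h import *
s=state();p,r=pose();print(p,r.as_matrix()[:,0],s["gripper_width"],s["ft_force"])
for z in(.25,.143):tgt(.4254,.0731,z,np.pi+.096)
```

```text
[0.5181 0.3953 0.1072] [-0.9973  0.0737 -0.0021] 0.04326987293730285 [-0.2069  0.0917  2.4766]
shift cm [  6.84 -32.82 -14.29] turn [-0.     0.002 -0.17 ]
shift cm [  6.87 -32.82  -3.59] turn [-0.     0.002 -0.17 ]
```

Emit:
play_rows([
  {"dx":0,"dy":0,"dz":-3,"rx":0,"ry":0,"rz":0,"claw":3.5},
  {"dx":0,"dy":0,"dz":-7,"rx":0,"ry":0,"rz":0,"claw":3.5},
  {"dx":2,"dy":0,"dz":-10,"rx":0,"ry":0,"rz":0,"claw":3.5},
  {"dx":5,"dy":-2,"dz":-12,"rx":0,"ry":0.002,"rz":-0.05,"claw":3.5},
  {"dx":6.85,"dy":-6,"dz":-13,"rx":0,"ry":0.002,"rz":-0.1,"claw":3.5},
  {"dx":6.85,"dy":-10,"dz":-13,"rx":0,"ry":0.002,"rz":-0.17,"claw":3.5},
  {"dx":6.85,"dy":-14,"dz":-13,"rx":0,"ry":0.002,"rz":-0.17,"claw":3.5},
  {"dx":6.85,"dy":-18,"dz":-13,"rx":0,"ry":0.002,"rz":-0.17,"claw":3.5},
  {"dx":6.85,"dy":-22,"dz":-13,"rx":0,"ry":0.002,"rz":-0.17,"claw":3.5},
  {"dx":6.85,"dy":-26,"dz":-13,"rx":0,"ry":0.002,"rz":-0.17,"claw":3.5},
  {"dx":6.85,"dy":-30,"dz":-13,"rx":0,"ry":0.002,"rz":-0.17,"claw":3.5},
  {"dx":6.85,"dy":-32.8,"dz":-13,"rx":0,"ry":0.002,"rz":-0.17,"claw":3.5},
  {"dx":6.85,"dy":-32.8,"dz":-13,"rx":0,"ry":0.002,"rz":-0.17,"claw":3.5},
  {"dx":6.85,"dy":-32.8,"dz":-10,"rx":0,"ry":0.002,"rz":-0.17,"claw":3.5},
  {"dx":6.85,"dy":-32.8,"dz":-6.5,"rx":0,"ry":0.002,"rz":-0.17,"claw":3.5},
  {"dx":6.85,"dy":-32.8,"dz":-3.6,"rx":0,"ry":0.002,"rz":-0.17,"claw":3.5},
  {"dx":6.85,"dy":-32.8,"dz":-3.6,"rx":0,"ry":0.002,"rz":-0.17,"claw":3.5},
  {"dx":6.85,"dy":-32.8,"dz":-3.6,"rx":0,"ry":0.002,"rz":-0.17,"claw":3.5},
  {"dx":6.85,"dy":-32.8,"dz":-3.6,"rx":0,"ry":0.002,"rz":-0.17,"claw":3.5},
], force=40)

```text
time: 16.82
position: [0.4264, 0.0736, 0.1437]
eef_rot: [-0.152, 3.137, -0.001]
ft_force: [-0.4, 0.3, -1.1]
gripper_width: 0.0433
```

Run:
```python
from h import *
s=state();p,r=pose();print(p,r.as_matrix()[:,0],s["gripper_width"],s["ft_force"],np.abs(s["qd"]).max())
for z in(.14,.131):tgt(.4256,.0731,z,np.pi+.096)
tgt(.50,-.0,.36,np.pi+.096)
```

```text
[0.4264 0.0736 0.1437] [-0.9953 -0.0967 -0.0008] 0.04327578256722647 [-0.4418  0.3113 -1.0703] 0.019565987761112322
shift cm [ 0.08 -0.04  0.37] turn [-0.001  0.001  0.001]
shift cm [ 0.08 -0.04  1.27] turn [-0.001  0.001  0.001]
shift cm [ -6.63  -8.06 -21.62] turn [-0.001  0.001  0.001]
```

Emit:
play_rows([
  {"dx":0.08,"dy":-0.04,"dz":0.3,"rx":0,"ry":0,"rz":0,"claw":3.5},
  {"dx":0.08,"dy":-0.04,"dz":0.6,"rx":0,"ry":0,"rz":0,"claw":3.5},
  {"dx":0.08,"dy":-0.04,"dz":0.9,"rx":0,"ry":0,"rz":0,"claw":3.5},
  {"dx":0.08,"dy":-0.04,"dz":1.25,"rx":0,"ry":0,"rz":0,"claw":3.5},
  {"dx":0.08,"dy":-0.04,"dz":1.25,"rx":0,"ry":0,"rz":0,"claw":3.5},
  {"dx":0.08,"dy":-0.04,"dz":1.25,"rx":0,"ry":0,"rz":0,"claw":3.5},
], force=40)

```text
time: 17.32
position: [0.4247, 0.0726, 0.1302]
eef_rot: [0.151, -3.137, 0.001]
ft_force: [1.2, 0.8, -1.2]
gripper_width: 0.0433
```

Emit:
play_rows([
  {"dx":0,"dy":0,"dz":0,"rx":0,"ry":0,"rz":0,"claw":6.5},
  {"dx":0,"dy":0,"dz":0,"rx":0,"ry":0,"rz":0,"claw":6.5},
  {"dx":0,"dy":0,"dz":0,"rx":0,"ry":0,"rz":0,"claw":6.5},
  {"dx":0,"dy":0,"dz":0,"rx":0,"ry":0,"rz":0,"claw":6.5},
  {"dx":0,"dy":0,"dz":-2,"rx":0,"ry":0,"rz":0,"claw":6.5},
  {"dx":0,"dy":0,"dz":-6,"rx":0,"ry":0,"rz":0,"claw":6.5},
  {"dx":0,"dy":0,"dz":-10,"rx":0,"ry":0,"rz":0,"claw":6.5},
  {"dx":0,"dy":0,"dz":-14,"rx":0,"ry":0,"rz":0,"claw":6.5},
  {"dx":0,"dy":0,"dz":-18,"rx":0,"ry":0,"rz":0,"claw":6.5},
  {"dx":0,"dy":0,"dz":-22,"rx":0,"ry":0,"rz":0,"claw":6.5},
  {"dx":-10,"dy":-8,"dz":-26,"rx":0,"ry":0,"rz":0,"claw":6.5},
  {"dx":-10,"dy":-8,"dz":-26,"rx":0,"ry":0,"rz":0,"claw":6.5},
  {"dx":-10,"dy":-8,"dz":-26,"rx":0,"ry":0,"rz":0,"claw":6.5},
  {"dx":-10,"dy":-8,"dz":-26,"rx":0,"ry":0,"rz":0,"claw":6.5},
  {"dx":-10,"dy":-8,"dz":-26,"rx":0,"ry":0,"rz":0,"claw":6.5},
  {"dx":-10,"dy":-8,"dz":-26,"rx":0,"ry":0,"rz":0,"claw":6.5},
  {"dx":-10,"dy":-8,"dz":-26,"rx":0,"ry":0,"rz":0,"claw":6.5},
], force=40)

```text
time: 18.73
position: [0.5305, 0.0036, 0.3893]
eef_rot: [0.152, -3.134, -0.0]
ft_force: [0.3, 0.3, -0.3]
gripper_width: 0.0648
```

```bash
python3 look.py w6
```

```text
18.7333 [0.5305 0.0036 0.3893] [-0.9953 -0.0966  0.0037] 0.0648356738344684 [ 0.2501  0.309  -0.287 ] 0.012628138759096038
mat
[248.  94.] [ 0.4326 -0.0163  0.025 ] (array([433.5, -16.2]), array([77.7, 77.9]), 0.1)
[185.  94.] [ 0.4412 -0.1076  0.025 ] (array([ 441.6, -107.4]), array([76.1, 78.7]), 0.096)
[313.  92.] [0.4216 0.0767 0.025 ] (array([422.5,  76. ]), array([76. , 78.4]), 0.096)
nest
[248.  94.] [ 0.4338 -0.0157  0.048 ] (array([434.6, -15.6]), array([73.8, 74.1]), 0.1)
[185.  94.] [ 0.4419 -0.1023  0.048 ] (array([ 442.3, -102.3]), array([72.4, 74.8]), 0.096)
[313.  92.] [0.4234 0.0725 0.048 ] (array([424.1,  72. ]), array([72.3, 74.5]), 0.096)
```

View pics/w6.png

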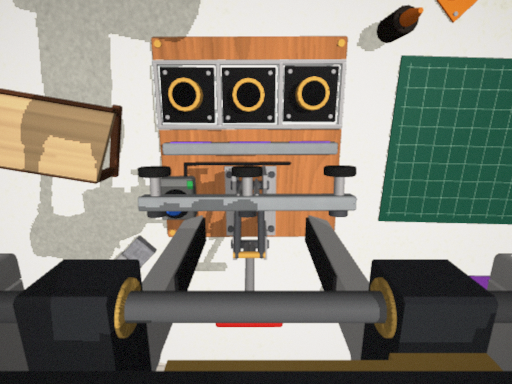

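```bash
cat >> h.py <<'E'
M=np.array([.4338,-.0148]);YF=.096
def fx(x,y,z):
    c,s=np.cos(YF),np.sin(YF);return np.array([M[0]+c*x-s*y,M[1]+s*x+c*y,z])
E
python3 - <<'E'
from h import *
import pickle
ci=pickle.load(open("ci_w6","rb"));print(onz("wrist",[(248.5,322.5),(215,322),(282,322)],.187,ci), fx(.252,0,.183))
tgt(*fx(.252,.022,.32),np.pi/2+YF)
print(onz("wrist",[(175,205)],.062,ci))
E
```

```text
[[ 0.6872  0.0109  0.187 ]
 [ 0.6901 -0.027   0.187 ]
 [ 0.6829  0.0487  0.187 ]] [0.6846 0.0094 0.183 ]
shift cm [-15.42   1.26   6.91] turn [-0.002 -0.003  1.572]
[[ 0.5983 -0.1075  0.062 ]]
```

Emit:
play_rows([
  {"dx":-15.5,"dy":1.3,"dz":0,"rx":0,"ry":-0.003,"rz":1.571,"claw":5},
  {"dx":-15.5,"dy":1.3,"dz":0,"rx":0,"ry":-0.003,"rz":1.571,"claw":5},
  {"dx":-15.5,"dy":1.3,"dz":0,"rx":0,"ry":-0.003,"rz":1.571,"claw":5},
  {"dx":-15.5,"dy":1.3,"dz":0,"rx":0,"ry":-0.003,"rz":1.571,"claw":5},
  {"dx":-15.5,"dy":1.3,"dz":0,"rx":0,"ry":-0.003,"rz":1.571,"claw":5},
  {"dx":-15.5,"dy":1.3,"dz":0,"rx":0,"ry":-0.003,"rz":1.571,"claw":5},
  {"dx":-15.5,"dy":1.3,"dz":0,"rx":0,"ry":-0.003,"rz":1.571,"claw":5},
  {"dx":-15.5,"dy":1.3,"dz":0,"rx":0,"ry":-0.003,"rz":1.571,"claw":5},
  {"dx":-15.5,"dy":1.3,"dz":0,"rx":0,"ry":-0.003,"rz":1.571,"claw":5},
  {"dx":-15.5,"dy":1.3,"dz":0,"rx":0,"ry":-0.003,"rz":1.571,"claw":5},
  {"dx":-15.5,"dy":1.3,"dz":0,"rx":0,"ry":-0.003,"rz":1.571,"claw":5},
  {"dx":-15.5,"dy":1.3,"dz":0,"rx":0,"ry":-0.003,"rz":1.571,"claw":5},
  {"dx":-15.5,"dy":1.3,"dz":0,"rx":0,"ry":-0.003,"rz":1.571,"claw":5},
  {"dx":-15.5,"dy":1.3,"dz":0,"rx":0,"ry":-0.003,"rz":1.571,"claw":5},
  {"dx":-15.5,"dy":1.3,"dz":3,"rx":0,"ry":-0.003,"rz":1.571,"claw":5},
  {"dx":-15.5,"dy":1.3,"dz":6.5,"rx":0,"ry":-0.003,"rz":1.571,"claw":5},
  {"dx":-15.5,"dy":1.3,"dz":6.5,"rx":0,"ry":-0.003,"rz":1.571,"claw":5},
  {"dx":-15.5,"dy":1.3,"dz":6.5,"rx":0,"ry":-0.003,"rz":1.571,"claw":5},
], force=25)

```text
time: 20.28
position: [0.6835, 0.0313, 0.3232]
eef_rot: [-2.109, -2.326, 0.007]
ft_force: [-0.5, 0.4, 0.1]
gripper_width: 0.0502
```

Run:
```python
from h import *
s=state();p,r=pose();print(p,r.as_matrix()[:,0],s["gripper_width"],s["ft_force"],np.abs(s["qd"]).max(),s["joint_positions"])
tgt(*fx(.253,.022,.260),np.pi/2+YF)
cv2.imwrite("pics/w7.png",snapshot("wrist"))
```

```text
[0.6835 0.0313 0.3232] [-0.0978  0.9952 -0.0017] 0.050196500828052874 [-0.4649  0.3718  0.1119] 0.09563361753461147 [-0.0549  0.4368  1.2071 -0.0024  1.5018 -0.1526]
shift cm [0.02 0.03 6.32] turn [-0.004  0.002  0.002]
```

View pics/w7.png

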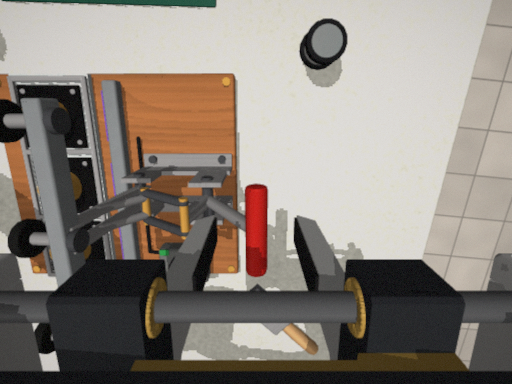

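Emit:
play_rows([
  {"dx":0,"dy":0,"dz":3,"rx":0,"ry":0,"rz":0,"claw":5},
  {"dx":0,"dy":0,"dz":5,"rx":0,"ry":0,"rz":0,"claw":5},
  {"dx":0,"dy":0,"dz":6.3,"rx":0,"ry":0,"rz":0,"claw":5},
  {"dx":0,"dy":0,"dz":6.3,"rx":0,"ry":0,"rz":0,"claw":5},
  {"dx":0,"dy":0,"dz":6.3,"rx":0,"ry":0,"rz":0,"claw":1.5},
  {"dx":0,"dy":0,"dz":6.3,"rx":0,"ry":0,"rz":0,"claw":1.5},
  {"dx":0,"dy":0,"dz":6.3,"rx":0,"ry":0,"rz":0,"claw":1.5},
  {"dx":0,"dy":0,"dz":6.3,"rx":0,"ry":0,"rz":0,"claw":1.5},
  {"dx":0,"dy":0,"dz":6.3,"rx":0,"ry":0,"rz":0,"claw":1.5},
  {"dx":0,"dy":0,"dz":6.3,"rx":0,"ry":0,"rz":0,"claw":1.5},
], force=25)

```text
time: 21.17
position: [0.6839, 0.0303, 0.263]
eef_rot: [2.111, 2.325, -0.005]
ft_force: [-4.6, -0.2, 5.7]
gripper_width: 0.0174
```

Run:
```python
from h import *
s=state();p,r=pose();print(p,s["gripper_width"],s["ft_force"])
# arc relative to start in tool axes: fixture x shift & z shift
Rm=r.as_matrix()
a0=np.deg2rad(32); g0=np.array([np.sin(a0),np.cos(a0)])*.1
for th in np.r_[np.arange(.1,1.31,.12),1.36,1.40]:
    g=np.array([np.sin(a0-th),np.cos(a0-th)])*.1-g0
    w=np.array([np.cos(YF)*g[0],np.sin(YF)*g[0],g[1]]); print(round(th,2),(Rm.T@w*100).round(2))
```

```text
[0.6839 0.0303 0.263 ] 0.01739788304548593 [-4.568  -0.196   5.7058]
0.1 [-0.   -0.87 -0.49]
0.22 [-0.   -1.98 -0.95]
0.34 [-0.   -3.13 -1.28]
0.46 [-0.   -4.32 -1.46]
0.58 [-0.   -5.52 -1.51]
0.7 [-0.   -6.71 -1.41]
0.82 [-0.   -7.89 -1.17]
0.94 [-0.   -9.02 -0.79]
1.06 [  0.   -10.11  -0.27]
1.18 [  0.   -11.12   0.37]
1.3 [  0.01 -12.05   1.13]
1.36 [  0.01 -12.48   1.54]
1.4 [  0.01 -12.75   1.84]
```

Emit:
play_rows([
  {"dx":0,"dy":-0.9,"dz":-0.5,"rx":0,"ry":0,"rz":0,"claw":1.5},
  {"dx":0,"dy":-2,"dz":-0.95,"rx":0,"ry":0,"rz":0,"claw":1.5},
  {"dx":0,"dy":-3.1,"dz":-1.3,"rx":0,"ry":0,"rz":0,"claw":1.5},
  {"dx":0,"dy":-4.3,"dz":-1.45,"rx":0,"ry":0,"rz":0,"claw":1.5},
  {"dx":0,"dy":-5.5,"dz":-1.5,"rx":0,"ry":0,"rz":0,"claw":1.5},
  {"dx":0,"dy":-6.7,"dz":-1.4,"rx":0,"ry":0,"rz":0,"claw":1.5},
  {"dx":0,"dy":-7.9,"dz":-1.15,"rx":0,"ry":0,"rz":0,"claw":1.5},
  {"dx":0,"dy":-9,"dz":-0.8,"rx":0,"ry":0,"rz":0,"claw":1.5},
  {"dx":0,"dy":-10.1,"dz":-0.25,"rx":0,"ry":0,"rz":0,"claw":1.5},
  {"dx":0,"dy":-11.1,"dz":0.4,"rx":0,"ry":0,"rz":0,"claw":1.5},
  {"dx":0,"dy":-11.6,"dz":0.75,"rx":0,"ry":0,"rz":0,"claw":1.5},
  {"dx":0,"dy":-12.05,"dz":1.15,"rx":0,"ry":0,"rz":0,"claw":1.5},
  {"dx":0,"dy":-12.5,"dz":1.55,"rx":0,"ry":0,"rz":0,"claw":1.5},
  {"dx":0,"dy":-12.75,"dz":1.85,"rx":0,"ry":0,"rz":0,"claw":1.5},
  {"dx":0,"dy":-12.75,"dz":1.85,"rx":0,"ry":0,"rz":0,"claw":1.5},
  {"dx":0,"dy":-12.75,"dz":1.85,"rx":0,"ry":0,"rz":0,"claw":1.5},
], force=30)

```text
time: 22.5
position: [0.5593, 0.0184, 0.244]
eef_rot: [2.11, 2.322, 0.002]
ft_force: [3.6, 2.6, 3.5]
gripper_width: 0.0171
```

Run:
```python
from h import *
s=state();p,r=pose();print(s["time"],p,s["gripper_width"],s["ft_force"])
print("grip expected locked",fx(.199-.1*np.sin(np.deg2rad(46)),.022,.098+.0695+.078))
cv2.imwrite("pics/s7.png",cv2.resize(snapshot("side")[120:280,160:340],None,fx=4,fy=3.5,interpolation=cv2.INTER_CUBIC))
```

```text
22.5 [0.5593 0.0184 0.244 ] 0.01711900005275896 [3.5835 2.5997 3.4892]
grip expected locked [0.5582 0.0193 0.2455]
```

View pics/s7.png

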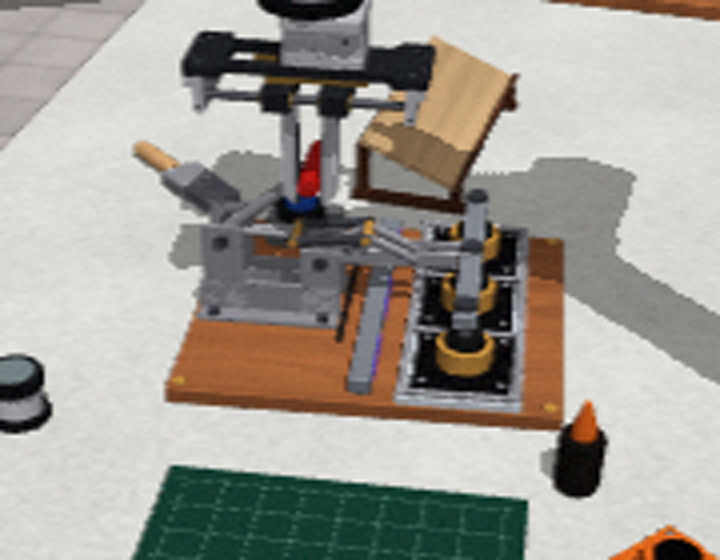

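Run:
```python
from h import *
tgt(*fx(.16,-.19,.34),np.pi/2+YF)
```

```text
shift cm [-21.12   3.23  -9.54] turn [ 0.004  0.002 -0.   ]
```

Emit:
play_rows([
  {"dx":0,"dy":0,"dz":0,"rx":0,"ry":0,"rz":0,"claw":5},
  {"dx":0,"dy":0,"dz":0,"rx":0,"ry":0,"rz":0,"claw":5},
  {"dx":0,"dy":0.3,"dz":0,"rx":0,"ry":0,"rz":0,"claw":5},
  {"dx":0,"dy":0.3,"dz":0,"rx":0,"ry":0,"rz":0,"claw":5},
  {"dx":0,"dy":0.3,"dz":-2,"rx":0,"ry":0,"rz":0,"claw":5},
  {"dx":0,"dy":0.3,"dz":-5,"rx":0,"ry":0,"rz":0,"claw":5},
  {"dx":0,"dy":0.3,"dz":-9,"rx":0,"ry":0,"rz":0,"claw":5},
  {"dx":-4,"dy":1,"dz":-9.5,"rx":0,"ry":0,"rz":0,"claw":5},
  {"dx":-8,"dy":2,"dz":-9.5,"rx":0,"ry":0,"rz":0,"claw":5},
  {"dx":-12,"dy":3.2,"dz":-9.5,"rx":0,"ry":0,"rz":0,"claw":2},
  {"dx":-16,"dy":3.2,"dz":-9.5,"rx":0,"ry":0,"rz":0,"claw":0},
  {"dx":-20,"dy":3.2,"dz":-9.5,"rx":0,"ry":0,"rz":0,"claw":0},
  {"dx":-21.1,"dy":3.2,"dz":-9.5,"rx":0,"ry":0,"rz":0,"claw":0},
  {"dx":-21.1,"dy":3.2,"dz":-9.5,"rx":0,"ry":0,"rz":0,"claw":0},
  {"dx":-21.1,"dy":3.2,"dz":-9.5,"rx":0,"ry":0,"rz":0,"claw":0},
  {"dx":-21.1,"dy":3.2,"dz":-9.5,"rx":0,"ry":0,"rz":0,"claw":0},
  {"dx":-21.1,"dy":3.2,"dz":-9.5,"rx":0,"ry":0,"rz":0,"claw":0},
], force=30)

```text
time: 23.97
position: [0.6099, -0.1866, 0.339]
eef_rot: [2.109, 2.326, -0.001]
ft_force: [0.6, -0.1, -0.3]
gripper_width: 0.0018
```

Run:
```python
from h import *
import pickle
s=state();p,r=pose();print(s["time"],p,r.as_matrix()[:,0],s["gripper_width"],s["ft_force"])
ci=camera_info("wrist");im=snapshot("wrist");pickle.dump(ci,open("ci_w8","wb"));cv2.imwrite("pics/w8.png",im)
def blob(m):
    n,l,st,c=cv2.connectedComponentsWithStats(m); i=1+st[1:,4].argmax(); return c[i],st[i]
hsv=cv2.cvtColor(im,cv2.COLOR_BGR2HSV)
b=cv2.inRange(hsv,(100,130,60),(125,255,255)); c,st=blob(b);print(c,st,onz("wrist",c,.062,ci))
rd=cv2.inRange(hsv,(0,150,70),(6,255,255))|cv2.inRange(hsv,(174,150,70),(180,255,255)); c,st=blob(rd);print("red",c,st,onz("wrist",c,.1675,ci),"expected",fx(.127,0,.1675))
```

```text
23.9667 [ 0.6099 -0.1866  0.339 ] [-0.0977  0.9952 -0.0017] 0.0017837955844127642 [ 0.5589 -0.0685 -0.2979]
[253.5775 107.2781] [242  95  24  25 471] [[ 0.5999 -0.11    0.062 ]]
red [215.4099   3.1739] [204   0  23   9 161] [[ 0.5641 -0.0373  0.1675]] expected [ 0.5602 -0.0026  0.1675]
```

View pics/w8.png

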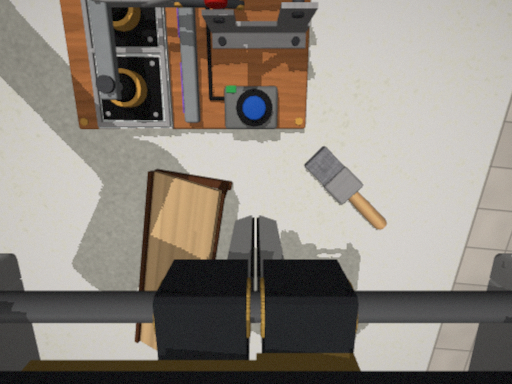

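Run:
```python
from h import *
for z in(.18,.152):tgt(.5999,-.111,z,np.pi/2+YF)
```

```text
shift cm [ 7.66 -0.28 15.9 ] turn [0.001 0.002 0.002]
shift cm [ 7.66 -0.28 18.7 ] turn [0.001 0.002 0.002]
```

Emit:
play_rows([
  {"dx":4,"dy":-0.1,"dz":0,"rx":0,"ry":0,"rz":0,"claw":0},
  {"dx":7.65,"dy":-0.3,"dz":0,"rx":0,"ry":0,"rz":0,"claw":0},
  {"dx":7.65,"dy":-0.3,"dz":4,"rx":0,"ry":0,"rz":0,"claw":0},
  {"dx":7.65,"dy":-0.3,"dz":8,"rx":0,"ry":0,"rz":0,"claw":0},
  {"dx":7.65,"dy":-0.3,"dz":12,"rx":0,"ry":0,"rz":0,"claw":0},
  {"dx":7.65,"dy":-0.3,"dz":15,"rx":0,"ry":0,"rz":0,"claw":0},
  {"dx":7.65,"dy":-0.3,"dz":16,"rx":0,"ry":0,"rz":0,"claw":0},
  {"dx":7.65,"dy":-0.3,"dz":16,"rx":0,"ry":0,"rz":0,"claw":0},
  {"dx":7.65,"dy":-0.3,"dz":16,"rx":0,"ry":0,"rz":0,"claw":0},
], force=30)

```text
time: 24.77
position: [0.6007, -0.1126, 0.1798]
eef_rot: [2.109, 2.324, -0.001]
ft_force: [0.3, -0.9, 0.7]
gripper_width: 0.0003
```

Run:
```python
from h import *
s=state();p,r=pose();print(s["time"],p,r.as_matrix()[:,0],s["gripper_width"],s["ft_force"])
for z in(.159,.151):tgt(.5999,-.111,z,np.pi/2+YF)
```

```text
24.7667 [ 0.6007 -0.1126  0.1798] [-0.0968  0.9953 -0.0031] 0.00031479792744563333 [ 0.3272 -0.9128  0.7392]
shift cm [ 0.17 -0.07  2.08] turn [0.002 0.003 0.001]
shift cm [ 0.18 -0.07  2.88] turn [0.002 0.003 0.001]
```

Emit:
play_rows([
  {"dx":0.15,"dy":0,"dz":1,"rx":0,"ry":0,"rz":0,"claw":0},
  {"dx":0.15,"dy":0,"dz":2,"rx":0,"ry":0,"rz":0,"claw":0},
  {"dx":0.15,"dy":0,"dz":2.3,"rx":0,"ry":0,"rz":0,"claw":0},
  {"dx":0.15,"dy":0,"dz":2.6,"rx":0,"ry":0,"rz":0,"claw":0},
  {"dx":0.15,"dy":0,"dz":2.9,"rx":0,"ry":0,"rz":0,"claw":0},
  {"dx":0.15,"dy":0,"dz":2.9,"rx":0,"ry":0,"rz":0,"claw":0},
  {"dx":0.15,"dy":0,"dz":2.9,"rx":0,"ry":0,"rz":0,"claw":0},
], force=30)

```text
time: 25.35
position: [0.6013, -0.1118, 0.1569]
eef_rot: [2.107, 2.319, 0.004]
ft_force: [-7.2, 1.8, 33.2]
gripper_width: 0.0004
```

Run:
```python
from h import *
s=state();p,r=pose();print(s["time"],p,s["ft_force"])
im=snapshot("side");cv2.imwrite("pics/s8.png",cv2.resize(im[120:280,160:340],None,fx=4,fy=3.5,interpolation=cv2.INTER_CUBIC))
```

```text
25.35 [ 0.6013 -0.1118  0.1569] [-7.2008  1.7701 33.2138]
```

Run:
```python
from h import *
s=state();print(s["time"],s["ft_force"],s["wrist_torque"]);p,r=pose();print(p,r.apply([0,0,.097])+p, r.as_matrix()[:,2])
cv2.imwrite("pics/w9.png",cv2.resize(np.hstack([snapshot("wrist")[:,100:412],cv2.resize(snapshot("side")[140:268,180:300],(360,384))]),None,fx=1.15,fy=1.15))
```

```text
25.4 [-7.3796  2.3826 33.2603] [0.5353 1.2405 0.0368]
[ 0.6013 -0.1118  0.1569] [ 0.602  -0.1122  0.0599] [ 0.008  -0.0042 -1.    ]
```

View pics/w9.png

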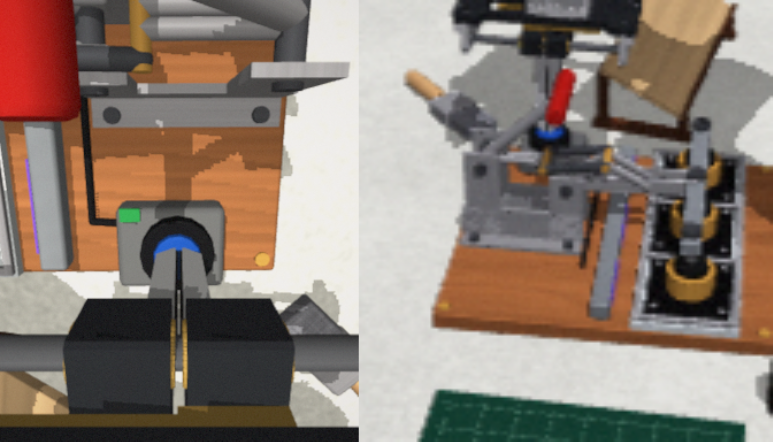

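Run:
```python
from h import *
def st(f):
    im=cv2.imread(f) if isinstance(f,str) else f
    h=cv2.cvtColor(im,cv2.COLOR_BGR2HSV); m=cv2.inRange(h,(125,60,40),(160,255,255)); return (m>0).sum(), im[m>0].mean(0) if m.any() else None
print(st("pics/s7.png"),st("pics/s8.png"))
a=cv2.imread("pics/s7.png").astype(int);b=cv2.imread("pics/s8.png").astype(int);d=np.abs(a-b).sum(2);print(d[230:390,340:400].mean(),d[400:].mean())
w=cv2.imread("pics/w8.png");v=cv2.imread("pics/w9.png")
h=cv2.cvtColor(w,cv2.COLOR_BGR2HSV);m=cv2.inRange(h,(125,60,40),(160,255,255));print((m>0).sum(),w[m>0].mean(0) if m.any() else 0)
h=cv2.cvtColor(v,cv2.COLOR_BGR2HSV);m=cv2.inRange(h,(125,60,40),(160,255,255));print((m>0).sum(),v[m>0].mean(0) if m.any() else 0)
print(w[85:93,225:236,:].max((0,1)), v[205:225,112:145].reshape(-1,3).max(0))
ci=camera_info("wrist")
import pickle;c8=pickle.load(open("ci_w8","rb"));print("brush",onz("wrist",[(322,165),(350,185),(382,225)],.01,c8),fx(.266,-.115,0))
```

```text
(np.int64(380), array([127.2026,  77.1605, 102.1368])) (np.int64(366), array([130.265 ,  79.4836, 104.5055]))
6.4426041666666665 5.081128472222222
148 [142.6419  86.8041 119.0878]
632 [163.5902  95.1345 128.6899]
[ 95 160 154] [131 185 216]
brush [[ 0.7035 -0.1786  0.01  ]
 [ 0.7482 -0.2035  0.01  ]
 [ 0.807  -0.2598  0.01  ]] [ 0.7096 -0.1038  0.    ]
```

Emit:
play_rows([
  {"dx":0,"dy":0,"dz":-2,"rx":0,"ry":0,"rz":0,"claw":0},
  {"dx":0,"dy":0,"dz":-3.5,"rx":0,"ry":0,"rz":0,"claw":0},
  {"dx":0.1,"dy":3.6,"dz":-3.5,"rx":0,"ry":0,"rz":0,"claw":6},
  {"dx":0.1,"dy":3.6,"dz":-3.5,"rx":0,"ry":0,"rz":0,"claw":6},
  {"dx":0.1,"dy":3.6,"dz":-3.5,"rx":0,"ry":0,"rz":0,"claw":6},
  {"dx":0.1,"dy":3.6,"dz":-3.5,"rx":0,"ry":0,"rz":0,"claw":6},
  {"dx":0.1,"dy":3.6,"dz":-3.5,"rx":0,"ry":0,"rz":0,"claw":6},
  {"dx":0.1,"dy":3.6,"dz":-3.5,"rx":0,"ry":0,"rz":0,"claw":6},
], force=30)

```text
time: 26.17
position: [0.6347, -0.1071, 0.1843]
eef_rot: [2.112, 2.324, -0.003]
ft_force: [0.9, 0.8, 0.2]
gripper_width: 0.0371
```

Run:
```python
from h import *
s=state();p,r=pose();print(s["time"],p,r.as_matrix()[:,0],s["gripper_width"],s["ft_force"])
b=np.array([.5999,-.1103]); off=(s["gripper_width"]/2+.0062)*np.array([np.cos(YF),np.sin(YF)])
for z in(.18,.159,.151):tgt(*(b+off),z,np.pi/2+YF)
```

```text
26.1667 [ 0.6347 -0.1071  0.1843] [-0.0956  0.9954 -0.0022] 0.0371350483078799 [0.9359 0.8102 0.2042]
shift cm [ 0.02 -1.02  0.44] turn [-0.001  0.002 -0.   ]
shift cm [ 0.02 -1.02  2.54] turn [-0.001  0.002 -0.   ]
shift cm [ 0.03 -1.02  3.34] turn [-0.001  0.002 -0.   ]
```

Emit:
play_rows([
  {"dx":0.03,"dy":0.12,"dz":0,"rx":0,"ry":0,"rz":0,"claw":6},
  {"dx":0.03,"dy":0.12,"dz":0,"rx":0,"ry":0,"rz":0,"claw":6},
  {"dx":0.03,"dy":0.12,"dz":0,"rx":0,"ry":0,"rz":0,"claw":6},
  {"dx":0.03,"dy":0.12,"dz":0,"rx":0,"ry":0,"rz":0,"claw":6},
  {"dx":0.03,"dy":0.12,"dz":1,"rx":0,"ry":0,"rz":0,"claw":6},
  {"dx":0.03,"dy":0.12,"dz":2,"rx":0,"ry":0,"rz":0,"claw":6},
  {"dx":0.03,"dy":0.12,"dz":2.5,"rx":0,"ry":0,"rz":0,"claw":6},
  {"dx":0.03,"dy":0.12,"dz":2.8,"rx":0,"ry":0,"rz":0,"claw":6},
  {"dx":0.03,"dy":0.12,"dz":3.1,"rx":0,"ry":0,"rz":0,"claw":6},
  {"dx":0.03,"dy":0.12,"dz":3.3,"rx":0,"ry":0,"rz":0,"claw":6},
  {"dx":0.03,"dy":0.12,"dz":3.3,"rx":0,"ry":0,"rz":0,"claw":6},
  {"dx":0.03,"dy":0.12,"dz":3.3,"rx":0,"ry":0,"rz":0,"claw":6},
], force=30)

```text
time: 27.17
position: [0.6366, -0.1067, 0.1569]
eef_rot: [2.109, 2.322, -0.001]
ft_force: [-4.2, 1.9, 27.7]
gripper_width: 0.0598
```

Run:
```python
from h import *
s=state();p,r=pose();print(s["time"],p,s["gripper_width"],s["ft_force"],s["wrist_torque"])
print(r.apply([0,-.0362,.097])+p)
cv2.imwrite("pics/w10.png",snapshot("wrist"))
```

```text
27.1667 [ 0.6366 -0.1067  0.1569] 0.05982540117808694 [-4.1971  1.9335 27.7352] [ 0.3178  1.8848 -0.0686]
[ 0.6009 -0.1105  0.0598]
```

View pics/w10.png

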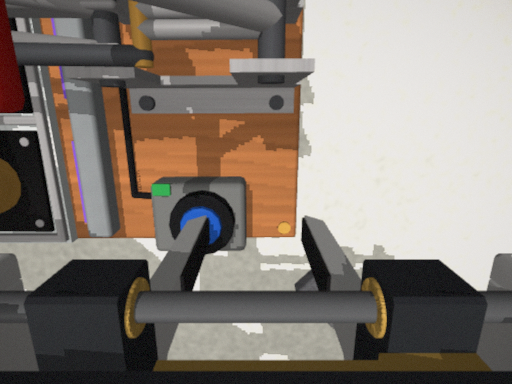

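Emit:
play_rows([
  {"dx":0,"dy":0,"dz":-0.1,"rx":0,"ry":0,"rz":0,"claw":6},
  {"dx":0,"dy":0,"dz":-0.1,"rx":0,"ry":0,"rz":0,"claw":6},
  {"dx":0,"dy":0,"dz":-0.1,"rx":0,"ry":0,"rz":0,"claw":6},
  {"dx":0,"dy":0,"dz":-0.1,"rx":0,"ry":0,"rz":0,"claw":6},
  {"dx":0,"dy":0,"dz":-0.1,"rx":0,"ry":0,"rz":0,"claw":6},
  {"dx":0,"dy":0,"dz":-0.1,"rx":0,"ry":0,"rz":0,"claw":6},
  {"dx":0,"dy":0,"dz":-0.1,"rx":0,"ry":0,"rz":0,"claw":6},
  {"dx":0,"dy":0,"dz":-0.1,"rx":0,"ry":0,"rz":0,"claw":6},
  {"dx":0,"dy":0,"dz":-0.1,"rx":0,"ry":0,"rz":0,"claw":6},
  {"dx":0,"dy":0,"dz":-0.1,"rx":0,"ry":0,"rz":0,"claw":6},
  {"dx":0,"dy":0,"dz":-0.1,"rx":0,"ry":0,"rz":0,"claw":6},
  {"dx":0,"dy":0,"dz":-0.1,"rx":0,"ry":0,"rz":0,"claw":6},
  {"dx":0,"dy":0,"dz":-0.1,"rx":0,"ry":0,"rz":0,"claw":6},
  {"dx":0,"dy":0,"dz":-0.1,"rx":0,"ry":0,"rz":0,"claw":6},
  {"dx":0,"dy":0,"dz":-0.1,"rx":0,"ry":0,"rz":0,"claw":6},
  {"dx":0,"dy":0,"dz":-0.1,"rx":0,"ry":0,"rz":0,"claw":6},
  {"dx":0,"dy":0,"dz":-0.1,"rx":0,"ry":0,"rz":0,"claw":6},
  {"dx":0,"dy":0,"dz":-0.1,"rx":0,"ry":0,"rz":0,"claw":6},
  {"dx":0,"dy":0,"dz":-0.1,"rx":0,"ry":0,"rz":0,"claw":6},
  {"dx":0,"dy":0,"dz":-0.1,"rx":0,"ry":0,"rz":0,"claw":6},
], force=30)

```text
time: 28.88
position: [0.6366, -0.1067, 0.157]
eef_rot: [2.109, 2.323, -0.001]
ft_force: [-4.9, 1.4, 22.5]
gripper_width: 0.06
```

Emit:
play_rows([
  {"dx":0,"dy":0,"dz":0,"rx":0,"ry":0,"rz":0,"claw":6},
  {"dx":0,"dy":0,"dz":0,"rx":0,"ry":0,"rz":0,"claw":6},
  {"dx":0,"dy":0,"dz":0,"rx":0,"ry":0,"rz":0,"claw":6},
  {"dx":0,"dy":0,"dz":0,"rx":0,"ry":0,"rz":0,"claw":6},
  {"dx":0,"dy":0,"dz":0,"rx":0,"ry":0,"rz":0,"claw":6},
  {"dx":0,"dy":0,"dz":0,"rx":0,"ry":0,"rz":0,"claw":6},
  {"dx":0,"dy":0,"dz":0,"rx":0,"ry":0,"rz":0,"claw":6},
  {"dx":0,"dy":0,"dz":0,"rx":0,"ry":0,"rz":0,"claw":6},
  {"dx":0,"dy":0,"dz":0,"rx":0,"ry":0,"rz":0,"claw":6},
  {"dx":0,"dy":0,"dz":0,"rx":0,"ry":0,"rz":0,"claw":6},
  {"dx":0,"dy":0,"dz":0,"rx":0,"ry":0,"rz":0,"claw":6},
  {"dx":0,"dy":0,"dz":0,"rx":0,"ry":0,"rz":0,"claw":6},
  {"dx":0,"dy":0,"dz":0,"rx":0,"ry":0,"rz":0,"claw":6},
  {"dx":0,"dy":0,"dz":0,"rx":0,"ry":0,"rz":0,"claw":6},
  {"dx":0,"dy":0,"dz":0,"rx":0,"ry":0,"rz":0,"claw":6},
  {"dx":0,"dy":0,"dz":0,"rx":0,"ry":0,"rz":0,"claw":6},
  {"dx":0,"dy":0,"dz":0,"rx":0,"ry":0,"rz":0,"claw":6},
  {"dx":0,"dy":0,"dz":0,"rx":0,"ry":0,"rz":0,"claw":6},
  {"dx":0,"dy":0,"dz":0,"rx":0,"ry":0,"rz":0,"claw":6},
  {"dx":0,"dy":0,"dz":0,"rx":0,"ry":0,"rz":0,"claw":6},
], force=30)

```text
time: 30.55
position: [0.6366, -0.1067, 0.157]
eef_rot: [2.109, 2.323, -0.001]
ft_force: [-5.0, 1.6, 23.5]
gripper_width: 0.0598
```

Run:
```python
from h import *
s=state();p,r=pose();print(s["time"],p,s["gripper_width"],s["ft_force"],s["wrist_torque"])
w=cv2.imread("pics/w10.png");a=snapshot("wrist");print(w[180:196,153:170].reshape(-1,3).mean(0),a[180:196,153:170].reshape(-1,3).mean(0))
```

```text
30.55 [ 0.6366 -0.1067  0.157 ] 0.05984838993864275 [-4.9758  1.6461 23.5248] [ 0.1515  1.6115 -0.0482]
[ 80.0037 147.5956  63.4743] [ 80.0294 147.6287  63.6654]
```

Emit:
play_rows([
  {"dx":0,"dy":0,"dz":-0.3,"rx":0,"ry":0,"rz":0,"claw":6},
  {"dx":0,"dy":0,"dz":-0.7,"rx":0,"ry":0,"rz":0,"claw":6},
  {"dx":0,"dy":0,"dz":-0.7,"rx":0,"ry":0,"rz":0,"claw":6},
  {"dx":0,"dy":0,"dz":-0.7,"rx":0,"ry":0,"rz":0,"claw":6},
  {"dx":0,"dy":0,"dz":-0.7,"rx":0,"ry":0,"rz":0,"claw":6},
], force=30)

```text
time: 31.02
position: [0.6368, -0.1068, 0.1593]
eef_rot: [2.111, 2.324, -0.002]
ft_force: [-1.4, -0.0, 4.3]
gripper_width: 0.0602
```

Emit:
play_rows([
  {"dx":0,"dy":0,"dz":-0.3,"rx":0,"ry":0,"rz":0,"claw":6},
  {"dx":0,"dy":0,"dz":-0.7,"rx":0,"ry":0,"rz":0,"claw":6},
  {"dx":0,"dy":0,"dz":-0.7,"rx":0,"ry":0,"rz":0,"claw":6},
  {"dx":0,"dy":0,"dz":-0.7,"rx":0,"ry":0,"rz":0,"claw":6},
  {"dx":0,"dy":0,"dz":-0.7,"rx":0,"ry":0,"rz":0,"claw":6},
], force=30)

```text
time: 31.43
position: [0.6366, -0.1067, 0.1662]
eef_rot: [2.111, 2.324, -0.002]
ft_force: [-0.5, 0.2, 0.2]
gripper_width: 0.0599
```

Run:
```python
from h import *
for z in(.32,.246):tgt(*fx(.1275,.022,z),np.pi/2+YF)
```

```text
shift cm [ 13.25  -6.55 -15.41] turn [ 0.     0.002 -0.   ]
shift cm [13.27 -6.55 -8.01] turn [ 0.     0.002 -0.   ]
```

Emit:
play_rows([
  {"dx":0,"dy":0,"dz":-4,"rx":0,"ry":0,"rz":0,"claw":5},
  {"dx":0,"dy":0,"dz":-8,"rx":0,"ry":0,"rz":0,"claw":5},
  {"dx":0,"dy":0,"dz":-12,"rx":0,"ry":0,"rz":0,"claw":5},
  {"dx":0,"dy":0,"dz":-15.4,"rx":0,"ry":0,"rz":0,"claw":5},
  {"dx":3,"dy":-2,"dz":-15.4,"rx":0,"ry":0,"rz":0,"claw":5},
  {"dx":6.5,"dy":-4,"dz":-15.4,"rx":0,"ry":0,"rz":0,"claw":5},
  {"dx":10,"dy":-6,"dz":-15.4,"rx":0,"ry":0,"rz":0,"claw":5},
  {"dx":13.25,"dy":-6.55,"dz":-15.4,"rx":0,"ry":0,"rz":0,"claw":5},
  {"dx":13.25,"dy":-6.55,"dz":-15.4,"rx":0,"ry":0,"rz":0,"claw":5},
  {"dx":13.25,"dy":-6.55,"dz":-12,"rx":0,"ry":0,"rz":0,"claw":5},
  {"dx":13.25,"dy":-6.55,"dz":-9.5,"rx":0,"ry":0,"rz":0,"claw":5},
  {"dx":13.25,"dy":-6.55,"dz":-8,"rx":0,"ry":0,"rz":0,"claw":5},
  {"dx":13.25,"dy":-6.55,"dz":-8,"rx":0,"ry":0,"rz":0,"claw":5},
  {"dx":13.25,"dy":-6.55,"dz":-8,"rx":0,"ry":0,"rz":0,"claw":1.5},
  {"dx":13.25,"dy":-6.55,"dz":-8,"rx":0,"ry":0,"rz":0,"claw":1.5},
  {"dx":13.25,"dy":-6.55,"dz":-8,"rx":0,"ry":0,"rz":0,"claw":1.5},
  {"dx":13.25,"dy":-6.55,"dz":-8,"rx":0,"ry":0,"rz":0,"claw":1.5},
  {"dx":13.25,"dy":-6.55,"dz":-8,"rx":0,"ry":0,"rz":0,"claw":1.5},
  {"dx":13.25,"dy":-6.55,"dz":-8,"rx":0,"ry":0,"rz":0,"claw":1.5},
], force=30)

```text
time: 33.02
position: [0.5593, 0.0189, 0.2472]
eef_rot: [2.109, 2.322, 0.0]
ft_force: [1.1, 1.0, 2.2]
gripper_width: 0.0169
```

Run:
```python
from h import *
s=state();p,r=pose();print(s["time"],p,s["gripper_width"],s["ft_force"])
Rm=r.as_matrix(); a0=np.deg2rad(32); f=lambda th:np.array([np.sin(a0-th),np.cos(a0-th)])*.1
for th in [1.3,1.24,1.18,1.06,.94,.82,.7,.58,.46,.34,.22,.1,0,-.04]:
    g=f(th)-f(1.36)
    w=np.array([np.cos(YF)*g[0],np.sin(YF)*g[0],g[1]]); print(round(th,2),(Rm.T@w*100).round(2))
```

```text
33.0167 [0.5593 0.0189 0.2472] 0.016924410981938302 [1.0544 0.9679 2.248 ]
1.3 [-0.    0.43 -0.42]
1.24 [-0.    0.89 -0.81]
1.18 [-0.    1.36 -1.17]
1.06 [-0.01  2.38 -1.81]
0.94 [-0.01  3.47 -2.31]
0.82 [-0.01  4.61 -2.69]
0.7 [-0.01  5.78 -2.93]
0.58 [-0.01  6.98 -3.02]
0.46 [-0.01  8.18 -2.97]
0.34 [-0.01  9.36 -2.78]
0.22 [-0.01 10.51 -2.45]
0.1 [-0.01 11.62 -1.98]
0 [-0.   12.49 -1.49]
-0.04 [-0.   12.82 -1.27]
```

Emit:
play_rows([
  {"dx":0,"dy":0.45,"dz":-0.4,"rx":0,"ry":0,"rz":0,"claw":1.5},
  {"dx":0,"dy":0.9,"dz":-0.8,"rx":0,"ry":0,"rz":0,"claw":1.5},
  {"dx":0,"dy":1.35,"dz":-1.15,"rx":0,"ry":0,"rz":0,"claw":1.5},
  {"dx":0,"dy":2.4,"dz":-1.8,"rx":0,"ry":0,"rz":0,"claw":1.5},
  {"dx":0,"dy":3.5,"dz":-2.3,"rx":0,"ry":0,"rz":0,"claw":1.5},
  {"dx":0,"dy":4.6,"dz":-2.7,"rx":0,"ry":0,"rz":0,"claw":1.5},
  {"dx":0,"dy":5.8,"dz":-2.9,"rx":0,"ry":0,"rz":0,"claw":1.5},
  {"dx":0,"dy":7,"dz":-3,"rx":0,"ry":0,"rz":0,"claw":1.5},
  {"dx":0,"dy":8.2,"dz":-2.95,"rx":0,"ry":0,"rz":0,"claw":1.5},
  {"dx":0,"dy":9.35,"dz":-2.8,"rx":0,"ry":0,"rz":0,"claw":1.5},
  {"dx":0,"dy":10.5,"dz":-2.45,"rx":0,"ry":0,"rz":0,"claw":1.5},
  {"dx":0,"dy":11.6,"dz":-2,"rx":0,"ry":0,"rz":0,"claw":1.5},
  {"dx":0,"dy":12.5,"dz":-1.5,"rx":0,"ry":0,"rz":0,"claw":1.5},
  {"dx":0,"dy":12.8,"dz":-1.25,"rx":0,"ry":0,"rz":0,"claw":1.5},
  {"dx":0,"dy":12.8,"dz":-1.25,"rx":0,"ry":0,"rz":0,"claw":1.5},
  {"dx":0,"dy":12.8,"dz":-1.25,"rx":0,"ry":0,"rz":0,"claw":1.5},
  {"dx":0,"dy":12.8,"dz":-1.25,"rx":0,"ry":0,"rz":0,"claw":1.5},
], force=35)

```text
time: 34.43
position: [0.6841, 0.031, 0.2605]
eef_rot: [-2.112, -2.325, 0.009]
ft_force: [-9.5, -1.2, 5.7]
gripper_width: 0.017
```

Run:
```python
from h import *
tgt(.50,-.17,.43,np.pi+YF)
```

```text
shift cm [-18.29 -20.34 -16.8 ] turn [-0.006 -0.001 -1.571]
```

Emit:
play_rows([
  {"dx":0,"dy":-0.2,"dz":0,"rx":0,"ry":0,"rz":0,"claw":5},
  {"dx":0,"dy":-0.2,"dz":0,"rx":0,"ry":0,"rz":0,"claw":5},
  {"dx":0,"dy":-0.2,"dz":0,"rx":0,"ry":0,"rz":0,"claw":5},
  {"dx":0,"dy":-0.2,"dz":0,"rx":0,"ry":0,"rz":0,"claw":5},
  {"dx":0,"dy":-0.2,"dz":0,"rx":0,"ry":0,"rz":0,"claw":5},
  {"dx":0,"dy":-0.2,"dz":-3,"rx":0,"ry":0,"rz":0,"claw":5},
  {"dx":0,"dy":-0.2,"dz":-7,"rx":0,"ry":0,"rz":0,"claw":5},
  {"dx":0,"dy":-0.2,"dz":-11,"rx":0,"ry":0,"rz":0,"claw":6.5},
  {"dx":0,"dy":-0.2,"dz":-15,"rx":0,"ry":0,"rz":0,"claw":6.5},
  {"dx":-18.3,"dy":-20.3,"dz":-16.8,"rx":0,"ry":0,"rz":-1.571,"claw":6.5},
  {"dx":-18.3,"dy":-20.3,"dz":-16.8,"rx":0,"ry":0,"rz":-1.571,"claw":6.5},
  {"dx":-18.3,"dy":-20.3,"dz":-16.8,"rx":0,"ry":0,"rz":-1.571,"claw":6.5},
  {"dx":-18.3,"dy":-20.3,"dz":-16.8,"rx":0,"ry":0,"rz":-1.571,"claw":6.5},
  {"dx":-18.3,"dy":-20.3,"dz":-16.8,"rx":0,"ry":0,"rz":-1.571,"claw":6.5},
  {"dx":-18.3,"dy":-20.3,"dz":-16.8,"rx":0,"ry":0,"rz":-1.571,"claw":6.5},
  {"dx":-18.3,"dy":-20.3,"dz":-16.8,"rx":0,"ry":0,"rz":-1.571,"claw":6.5},
  {"dx":-18.3,"dy":-20.3,"dz":-16.8,"rx":0,"ry":0,"rz":-1.571,"claw":6.5},
  {"dx":-18.3,"dy":-20.3,"dz":-16.8,"rx":0,"ry":0,"rz":-1.571,"claw":6.5},
  {"dx":-18.3,"dy":-20.3,"dz":-16.8,"rx":0,"ry":0,"rz":-1.571,"claw":6.5},
  {"dx":-18.3,"dy":-20.3,"dz":-16.8,"rx":0,"ry":0,"rz":-1.571,"claw":6.5},
], force=35)

```text
time: 36.1
position: [0.5015, -0.1702, 0.4276]
eef_rot: [0.175, 3.134, -0.004]
ft_force: [0.1, -0.5, -0.6]
gripper_width: 0.0649
```

Emit:
play_rows([
  {"dx":0,"dy":0,"dz":0,"rx":0,"ry":0,"rz":0,"claw":6.5},
  {"dx":0,"dy":0,"dz":0,"rx":0,"ry":0,"rz":0,"claw":6.5},
], force=35)

```text
time: 36.27
position: [0.5017, -0.1699, 0.4274]
eef_rot: [0.188, 3.134, -0.004]
ft_force: [0.2, 0.3, -0.9]
gripper_width: 0.0649
```

```bash
python3 look.py w11; python3 -c "
from h import *
tgt(.50,-.17,.43,np.pi+YF)"
```

```text
36.2667 [ 0.5017 -0.1699  0.4274] [-0.9928  0.1196 -0.002 ] 0.064905521314559 [ 0.2058  0.3037 -0.8622] 0.004374252997174946
mat
[296. 115.] [ 0.443  -0.0994  0.025 ] (array([ 443.3, -100. ]), array([77.6, 77.9]), 0.082)
[352. 103.] [ 0.4343 -0.0084  0.025 ] (array([434.8,  -9.1]), array([77.6, 78.2]), 0.097)
[410.  87.] [0.4231 0.0827 0.025 ] (array([423.9,  82.7]), array([77.7, 79.1]), 0.089)
nest
[296. 115.] [ 0.4422 -0.1023  0.048 ] (array([ 442.5, -102.8]), array([74.1, 74.3]), 0.082)
[352. 103.] [ 0.434  -0.0157  0.048 ] (array([434.4, -16.1]), array([74.1, 74.6]), 0.097)
[410.  87.] [0.4233 0.0712 0.048 ] (array([424.1,  71.5]), array([74.2, 75.5]), 0.089)
shift cm [ 0.16 -0.04 -0.27] turn [-0.003  0.002 -0.215]
```

View pics/w11.png

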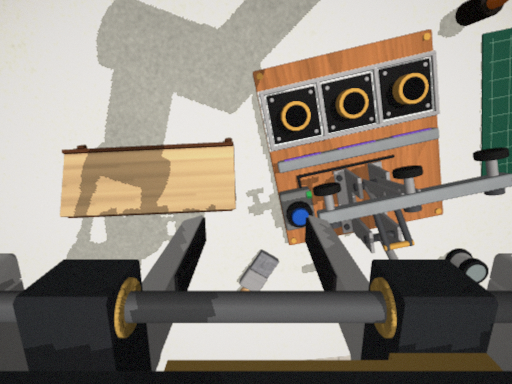

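Run:
```python
from h import *
import pickle
ci=pickle.load(open("ci_w11","rb"));im=cv2.imread("pics/w11.png");h=cv2.cvtColor(im,cv2.COLOR_BGR2HSV)
m=cv2.inRange(h,(10,50,60),(28,200,255));m[:,242:]=0;m[:130]=0;m[222:]=0
m=cv2.morphologyEx(m,cv2.MORPH_CLOSE,np.ones((5,5)))
c=max(cv2.findContours(m,cv2.RETR_EXTERNAL,cv2.CHAIN_APPROX_NONE)[0],key=cv2.contourArea)[:,0,:].astype(float)
print(c.min(0),c.max(0))
def line(sel,ax):
    P=c[sel]; return cv2.fitLine(P.astype(np.float32),cv2.DIST_HUBER,0,.01,.01).ravel()
x0,x1=c[:,0].min(),c[:,0].max();y0,y1=c[:,1].min(),c[:,1].max()
mid=(c[:,0]>x0+12)&(c[:,0]<x1-12); cy=(y0+y1)/2
lo=line(mid&(c[:,1]<cy),0);up=line(mid&(c[:,1]>cy),0)
midy=(c[:,1]>y0+18)&(c[:,1]<y1-18);cx=(x0+x1)/2
rt=line(midy&(c[:,0]<cx),1);lt=line(midy&(c[:,0]>cx),1)
def X(a,b):
    A=np.c_[a[:2],-b[:2]];t=np.linalg.solve(A,b[2:]-a[2:]);return a[2:]+t[0]*a[:2]
q=np.array([X(lo,lt),X(lo,rt),X(up,lt),X(up,rt)]);print(q)
P=np.r_[onz("wrist",q[:2],.040,ci),onz("wrist",q[2:],.0823,ci)];print(P)
for a,b,n in((0,1,"low w"),(2,3,"up w"),(0,2,"L side"),(1,3,"R side")): print(n,np.linalg.norm(P[a]-P[b]))
print("yaw low/up",np.arctan2(*(-(P[0]-P[1])[:1]),(P[0]-P[1])[1]),np.arctan2(*(-(P[2]-P[3])[:1]),(P[2]-P[3])[1]), "mid low",(P[0]+P[1])/2,"mid up",(P[2]+P[3])/2)
```

```text
[ 60. 138.] [235. 217.]
[[232.3588 142.2237]
 [ 64.8001 149.336 ]
 [234.9926 209.6866]
 [ 59.4485 217.4447]]
[[ 0.4715 -0.204   0.04  ]
 [ 0.4506 -0.471   0.04  ]
 [ 0.5695 -0.2105  0.0823]
 [ 0.5497 -0.4815  0.0823]]
low w 0.2678599870804409
up w 0.2717239278638903
L side 0.10699663617536366
R side 0.10827044605217248
yaw low/up -0.07798827897049884 -0.07300030013021332 mid low [ 0.461  -0.3375  0.04  ] mid up [ 0.5596 -0.346   0.0823]
```

```bash
cat >> h.py <<'E'
O=np.array([.4693,-.3392,.040]);PS=-.075
def rack(x,y,z,show=True):
    t=np.deg2rad(25);u=np.array([np.cos(PS),np.sin(PS),0]);k=np.array([0,0,1.])
    bx=u*np.cos(t)+k*np.sin(t);bz=k*np.cos(t)-u*np.sin(t);by=np.cross(bz,bx)
    Rt=R.from_matrix(np.c_[-bx,by,-bz]); P=O+bx*x+by*y+bz*z
    if show: delta(P,Rt)
    return P,Rt
E
python3 - <<'E'
from h import *
for z in(.16,.132):tgt(.4423,-.1025,z,np.pi+.09)
E
```

```text
shift cm [ 6.75  6.04 26.71] turn [-0.003  0.002 -0.209]
shift cm [ 6.75  6.04 29.51] turn [-0.003  0.002 -0.209]
```

Emit:
play_rows([
  {"dx":4,"dy":3,"dz":0,"rx":0,"ry":0.002,"rz":-0.1,"claw":6.2},
  {"dx":6.75,"dy":6.05,"dz":2,"rx":-0.003,"ry":0.002,"rz":-0.209,"claw":6.2},
  {"dx":6.75,"dy":6.05,"dz":6,"rx":-0.003,"ry":0.002,"rz":-0.209,"claw":6.2},
  {"dx":6.75,"dy":6.05,"dz":10,"rx":-0.003,"ry":0.002,"rz":-0.209,"claw":6.2},
  {"dx":6.75,"dy":6.05,"dz":14,"rx":-0.003,"ry":0.002,"rz":-0.209,"claw":6.2},
  {"dx":6.75,"dy":6.05,"dz":18,"rx":-0.003,"ry":0.002,"rz":-0.209,"claw":6.2},
  {"dx":6.75,"dy":6.05,"dz":22,"rx":-0.003,"ry":0.002,"rz":-0.209,"claw":6.2},
  {"dx":6.75,"dy":6.05,"dz":25,"rx":-0.003,"ry":0.002,"rz":-0.209,"claw":6.2},
  {"dx":6.75,"dy":6.05,"dz":26.7,"rx":-0.003,"ry":0.002,"rz":-0.209,"claw":6.2},
  {"dx":6.75,"dy":6.05,"dz":26.7,"rx":-0.003,"ry":0.002,"rz":-0.209,"claw":6.2},
  {"dx":6.75,"dy":6.05,"dz":28,"rx":-0.003,"ry":0.002,"rz":-0.209,"claw":6.2},
  {"dx":6.75,"dy":6.05,"dz":29.4,"rx":-0.003,"ry":0.002,"rz":-0.209,"claw":6.2},
  {"dx":6.75,"dy":6.05,"dz":29.4,"rx":-0.003,"ry":0.002,"rz":-0.209,"claw":6.2},
  {"dx":6.75,"dy":6.05,"dz":29.4,"rx":-0.003,"ry":0.002,"rz":-0.209,"claw":3.5},
  {"dx":6.75,"dy":6.05,"dz":29.4,"rx":-0.003,"ry":0.002,"rz":-0.209,"claw":3.5},
  {"dx":6.75,"dy":6.05,"dz":29.4,"rx":-0.003,"ry":0.002,"rz":-0.209,"claw":3.5},
  {"dx":6.75,"dy":6.05,"dz":29.4,"rx":-0.003,"ry":0.002,"rz":-0.209,"claw":3.5},
  {"dx":6.75,"dy":6.05,"dz":29.4,"rx":-0.003,"ry":0.002,"rz":-0.209,"claw":3.5},
  {"dx":6.75,"dy":6.05,"dz":29.4,"rx":-0.003,"ry":0.002,"rz":-0.209,"claw":3.5},
], force=40)

```text
time: 37.9
position: [0.4426, -0.1028, 0.1342]
eef_rot: [-0.144, 3.137, -0.0]
ft_force: [-0.6, -0.1, 6.8]
gripper_width: 0.0427
```

Run:
```python
from h import *
s=state();p,r=pose();print(s["time"],p,r.as_matrix()[:,0],s["gripper_width"],s["ft_force"])
print(rack(.040,-.086,.106+.06)[0])
```

```text
37.9 [ 0.4426 -0.1028  0.1342] [-0.9958 -0.0918 -0.0016] 0.042715239796596034 [-0.5903 -0.1108  6.8424]
shift cm [  4.28 -31.7   -7.31] turn [ 0.036 -0.434  0.164]
[ 0.429  -0.4224  0.2074]
```

Emit:
play_rows([
  {"dx":0,"dy":0,"dz":-2,"rx":0,"ry":0,"rz":0,"claw":3.5},
  {"dx":0,"dy":0,"dz":-6,"rx":0,"ry":0,"rz":0,"claw":3.5},
  {"dx":0,"dy":0,"dz":-10,"rx":0,"ry":0,"rz":0,"claw":3.5},
  {"dx":1,"dy":-3,"dz":-14,"rx":0,"ry":0,"rz":0,"claw":3.5},
  {"dx":2,"dy":-7,"dz":-14,"rx":0.009,"ry":-0.108,"rz":0.04,"claw":3.5},
  {"dx":3,"dy":-11,"dz":-14,"rx":0.018,"ry":-0.217,"rz":0.08,"claw":3.5},
  {"dx":4,"dy":-15,"dz":-14,"rx":0.027,"ry":-0.325,"rz":0.12,"claw":3.5},
  {"dx":4.3,"dy":-19,"dz":-14,"rx":0.036,"ry":-0.434,"rz":0.164,"claw":3.5},
  {"dx":4.3,"dy":-23,"dz":-14,"rx":0.036,"ry":-0.434,"rz":0.164,"claw":3.5},
  {"dx":4.3,"dy":-27,"dz":-14,"rx":0.036,"ry":-0.434,"rz":0.164,"claw":3.5},
  {"dx":4.3,"dy":-31,"dz":-12,"rx":0.036,"ry":-0.434,"rz":0.164,"claw":3.5},
  {"dx":4.3,"dy":-31.7,"dz":-9,"rx":0.036,"ry":-0.434,"rz":0.164,"claw":3.5},
  {"dx":4.3,"dy":-31.7,"dz":-7.3,"rx":0.036,"ry":-0.434,"rz":0.164,"claw":3.5},
  {"dx":4.3,"dy":-31.7,"dz":-7.3,"rx":0.036,"ry":-0.434,"rz":0.164,"claw":3.5},
  {"dx":4.3,"dy":-31.7,"dz":-7.3,"rx":0.036,"ry":-0.434,"rz":0.164,"claw":3.5},
  {"dx":4.3,"dy":-31.7,"dz":-7.3,"rx":0.036,"ry":-0.434,"rz":0.164,"claw":3.5},
], force=40)

```text
time: 39.23
position: [0.4489, -0.4135, 0.219]
eef_rot: [0.141, 2.743, -0.038]
ft_force: [0.5, 0.1, -2.4]
gripper_width: 0.0432
```

```bash
cat > rk.py <<'E'
from h import *
import sys
s=state();p,r=pose();y=float(sys.argv[1]);off=float(sys.argv[2])
P,Rt=rack(0,y,0,False);q=Rt.inv().apply(p-O)*[-1,1,-1]*1000
print(s["time"],p,"rack mm",q,s["gripper_width"],"F world",s["ft_force"],"F rack",Rt.inv().apply(s["ft_force"])*[-1,1,-1],np.abs(s["qd"]).max())
for x,z in((.040,.012),(.042,.003),(.038,0)): rack(x,y,off+z)
E
python3 rk.py -.086 .1082
```

```text
39.2333 [ 0.4489 -0.4135  0.219 ] rack mm [ 62.2026 -75.6475 168.4468] 0.04319726341174681 F world [ 0.4919  0.0969 -2.3705] F rack [-0.5638  0.1335 -2.3527] 0.0195957910657877
shift cm [ 2.   -1.    4.93] turn [-0.018 -0.041 -0.024]
shift cm [ 1.76 -0.98  5.82] turn [-0.018 -0.041 -0.024]
shift cm [ 2.15 -0.98  6.14] turn [-0.018 -0.041 -0.024]
```

Run:
```python
from h import *
print(state()["joint_positions"])
```

```text
[-1.0042  0.2826  1.7799  0.4032  0.8621 -2.7037]
```

Emit:
play_rows([
  {"dx":2,"dy":-1,"dz":4.5,"rx":-0.018,"ry":-0.041,"rz":-0.024,"claw":3.5},
  {"dx":2,"dy":-1,"dz":4.5,"rx":-0.018,"ry":-0.041,"rz":-0.024,"claw":3.5},
  {"dx":2,"dy":-1,"dz":4.5,"rx":-0.018,"ry":-0.041,"rz":-0.024,"claw":3.5},
  {"dx":2,"dy":-1,"dz":4.5,"rx":-0.018,"ry":-0.041,"rz":-0.024,"claw":3.5},
  {"dx":2,"dy":-1,"dz":4.5,"rx":-0.018,"ry":-0.041,"rz":-0.024,"claw":3.5},
], force=40)

```text
time: 39.65
position: [0.4684, -0.4156, 0.1844]
eef_rot: [0.143, 2.746, -0.042]
ft_force: [0.5, -1.0, -1.1]
gripper_width: 0.0433
```

```bash
python3 rk.py -.086 .1082;python3 -c "
from h import *
print(state()['joint_positions'])"
```

```text
39.65 [ 0.4684 -0.4156  0.1844] rack mm [ 65.3675 -76.301  128.8157] 0.04328632582112091 F world [ 0.4972 -0.9597 -1.0538] F rack [ 0.0692 -0.9197 -1.195 ] 0.005677339485666857
shift cm [ 2.47 -1.01  0.99] turn [-0.021 -0.044 -0.025]
shift cm [ 2.23 -0.99  1.88] turn [-0.021 -0.044 -0.025]
shift cm [ 2.62 -0.99  2.2 ] turn [-0.021 -0.044 -0.025]
[-0.973   0.3378  1.7956  0.4168  0.7844 -2.7037]
```

```bash
sed -i 's/np.c_\[-bx,by,-bz\]/np.c_[by,bx,-bz]/' h.py; sed -i 's/q=Rt.inv().apply(p-O)\*\[-1,1,-1\]\*1000/f=lambda v:(Rt.inv().apply(v))[[1,0,2]]*[1,1,-1]\nq=f(p-O)*1000/; s/Rt.inv().apply(s\["ft_force"\])\*\[-1,1,-1\]/f(s["ft_force"])/' rk.py; python3 rk.py -.086 .1682
```

```text
39.65 [ 0.4684 -0.4156  0.1844] rack mm [ 65.3675 -76.301  128.8157] 0.04328632582112091 F world [ 0.4972 -0.9597 -1.0538] F rack [ 0.0692 -0.9197 -1.195 ] 0.005677339485666857
shift cm [ 2.73 -1.14 -5.  ] turn [-0.051 -0.018  1.546]
shift cm [ 2.49 -1.12 -4.11] turn [-0.051 -0.018  1.546]
shift cm [ 2.88 -1.12 -3.79] turn [-0.051 -0.018  1.546]
```

Emit:
play_rows([
  {"dx":0,"dy":0,"dz":-4,"rx":0,"ry":0,"rz":0.12,"claw":3.5},
  {"dx":2.7,"dy":-1.1,"dz":-5,"rx":-0.05,"ry":-0.018,"rz":1.546,"claw":3.5},
  {"dx":2.7,"dy":-1.1,"dz":-5,"rx":-0.05,"ry":-0.018,"rz":1.546,"claw":3.5},
  {"dx":2.7,"dy":-1.1,"dz":-5,"rx":-0.05,"ry":-0.018,"rz":1.546,"claw":3.5},
  {"dx":2.7,"dy":-1.1,"dz":-5,"rx":-0.05,"ry":-0.018,"rz":1.546,"claw":3.5},
  {"dx":2.7,"dy":-1.1,"dz":-5,"rx":-0.05,"ry":-0.018,"rz":1.546,"claw":3.5},
  {"dx":2.7,"dy":-1.1,"dz":-5,"rx":-0.05,"ry":-0.018,"rz":1.546,"claw":3.5},
  {"dx":2.7,"dy":-1.1,"dz":-5,"rx":-0.05,"ry":-0.018,"rz":1.546,"claw":3.5},
  {"dx":2.7,"dy":-1.1,"dz":-5,"rx":-0.05,"ry":-0.018,"rz":1.546,"claw":3.5},
  {"dx":2.7,"dy":-1.1,"dz":-5,"rx":-0.05,"ry":-0.018,"rz":1.546,"claw":3.5},
  {"dx":2.7,"dy":-1.1,"dz":-5,"rx":-0.05,"ry":-0.018,"rz":1.546,"claw":3.5},
  {"dx":2.7,"dy":-1.1,"dz":-5,"rx":-0.05,"ry":-0.018,"rz":1.546,"claw":3.5},
  {"dx":2.7,"dy":-1.1,"dz":-5,"rx":-0.05,"ry":-0.018,"rz":1.546,"claw":3.5},
  {"dx":2.7,"dy":-1.1,"dz":-5,"rx":-0.05,"ry":-0.018,"rz":1.546,"claw":3.5},
  {"dx":2.7,"dy":-1.1,"dz":-5,"rx":-0.05,"ry":-0.018,"rz":1.546,"claw":3.5},
  {"dx":2.7,"dy":-1.1,"dz":-5,"rx":-0.05,"ry":-0.018,"rz":1.546,"claw":3.5},
  {"dx":2.7,"dy":-1.1,"dz":-5,"rx":-0.05,"ry":-0.018,"rz":1.546,"claw":3.5},
  {"dx":2.7,"dy":-1.1,"dz":-5,"rx":-0.05,"ry":-0.018,"rz":1.546,"claw":3.5},
], force=40)

```text
time: 41.15
position: [0.4234, -0.4214, 0.2191]
eef_rot: [2.048, 1.899, 0.42]
ft_force: [0.1, 0.2, -1.0]
gripper_width: 0.0428
```

```bash
python3 rk.py -.086 .1082;python3 -c "
from h import *
print(state()['joint_positions']);cv2.imwrite('pics/w12.png',snapshot('wrist'))"
```

```text
41.15 [ 0.4234 -0.4214  0.2191] rack mm [ 39.8324 -85.4407 179.0579] 0.04281482350075084 F world [ 0.1265  0.1937 -0.9629] F rack [-0.3058  0.2027 -0.9198] 0.0032534048138132573
shift cm [-0.06  0.03  5.89] turn [-0.002 -0.    -0.   ]
shift cm [-0.06  0.23  6.79] turn [-0.002 -0.    -0.   ]
shift cm [-0.06 -0.17  7.09] turn [-0.002 -0.    -0.   ]
[-1.0777  0.2696  1.8126  0.4811  0.8749 -1.2803]
```

View pics/w12.png

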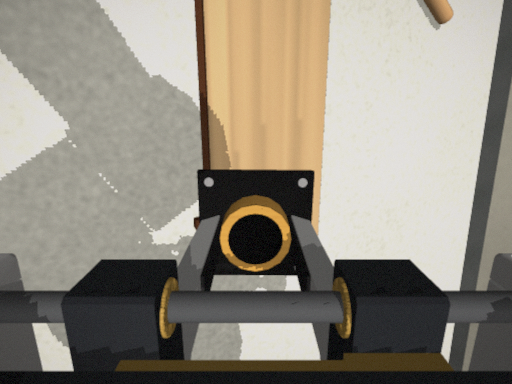

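Run:
```python
from h import *
ci=camera_info("wrist");im=cv2.imread("pics/w12.png");h=cv2.cvtColor(im,cv2.COLOR_BGR2HSV).astype(int)
P,Rt=rack(0,0,0,False);n=Rt.as_matrix()[:,2]
def onface(px,zr=0):
    e,d=rays("wrist",px,ci);t=((O-n*zr-e)@n)/(d@n);q=Rt.inv().apply(e+d*t[:,None]-O);return q[:,[1,0,2]]*[1000,1000,-1000]
for r in(20,60,100,140,160):
    # wood: hue 10-28, bright V>120; lip: dark brown
    w=np.where((h[r,:,0]>8)&(h[r,:,0]<28)&(h[r,:,1]>50)&(h[r,:,2]>110))[0];w=w[(w>190)&(w<340)]
    print(r,w.min(),w.max(),im[r,192:214:2].tolist() if r==60 else "",onface([(w.min()-.5,r),(w.max()+.5,r)])[:,:2].round(1).tolist())
S=onface([(208.5,182),(303,183)],62); print("screws",S)
```

```text
20 204 329  [[-2.0, 58.5], [98.5, 58.4]]
60 206 327 [[215, 221, 224], [217, 224, 226], [192, 203, 207], [29, 49, 82], [33, 52, 87], [32, 50, 88], [24, 42, 68], [103, 145, 179], [125, 176, 215], [132, 186, 223], [138, 193, 226]] [[-1.7, 28.9], [98.8, 28.8]]
100 207 324  [[-2.3, -2.6], [98.2, -2.8]]
140 210 322  [[-1.1, -36.4], [98.4, -36.5]]
160 211 321  [[-0.9, -54.2], [98.5, -54.3]]
screws [[ 10230.6845  14886.6674  62000.    ]
 [-10127.9499  15119.8896  62000.    ]]
```

Emit:
play_rows([
  {"dx":-0.06,"dy":0.03,"dz":3,"rx":0,"ry":0,"rz":0,"claw":3.5},
  {"dx":-0.06,"dy":0.03,"dz":5,"rx":0,"ry":0,"rz":0,"claw":3.5},
  {"dx":-0.06,"dy":0.03,"dz":6,"rx":0,"ry":0,"rz":0,"claw":3.5},
  {"dx":-0.06,"dy":0.03,"dz":6.5,"rx":0,"ry":0,"rz":0,"claw":3.5},
  {"dx":-0.06,"dy":0.03,"dz":6.8,"rx":0,"ry":0,"rz":0,"claw":3.5},
  {"dx":-0.06,"dy":0.03,"dz":6.8,"rx":0,"ry":0,"rz":0,"claw":3.5},
  {"dx":-0.06,"dy":0.03,"dz":6.8,"rx":0,"ry":0,"rz":0,"claw":3.5},
], force=40)

```text
time: 41.78
position: [0.4523, -0.4245, 0.1581]
eef_rot: [2.048, 1.898, 0.42]
ft_force: [0.4, -0.6, -1.1]
gripper_width: 0.0433
```

```bash
python3 rk.py -.086 .1082
```

```text
41.7833 [ 0.4523 -0.4245  0.1581] rack mm [ 40.3459 -86.316  111.4535] 0.04326510822961162 F world [ 0.4074 -0.5869 -1.1245] F rack [-0.0672 -0.5547 -1.2094] 0.006327832315238365
shift cm [ 0.03 -0.04 -0.87] turn [-0.001  0.    -0.001]
shift cm [0.03 0.17 0.03] turn [-0.001  0.    -0.001]
shift cm [ 0.03 -0.23  0.33] turn [-0.001  0.    -0.001]
```

Emit:
play_rows([
  {"dx":0,"dy":0,"dz":0.2,"rx":0,"ry":0,"rz":0,"claw":3.5},
  {"dx":0,"dy":0,"dz":0.35,"rx":0,"ry":0,"rz":0,"claw":3.5},
  {"dx":0,"dy":-0.15,"dz":0.35,"rx":0,"ry":0,"rz":0,"claw":3.5},
  {"dx":0,"dy":-0.3,"dz":0.35,"rx":0,"ry":0,"rz":0,"claw":3.5},
  {"dx":0,"dy":-0.45,"dz":0.4,"rx":0,"ry":0,"rz":0,"claw":3.5},
  {"dx":0,"dy":-0.45,"dz":0.4,"rx":0,"ry":0,"rz":0,"claw":3.5},
  {"dx":0,"dy":-0.45,"dz":0.4,"rx":0,"ry":0,"rz":0,"claw":3.5},
], force=40)

```text
time: 42.37
position: [0.451, -0.425, 0.1544]
eef_rot: [2.046, 1.894, 0.421]
ft_force: [0.3, 1.8, 8.8]
gripper_width: 0.0431
```

```bash
python3 rk.py -.086 .1082
```

```text
42.3667 [ 0.451  -0.425   0.1544] rack mm [ 37.6368 -86.9659 108.6488] 0.043131985925483375 F world [0.3176 1.7611 8.7844] F rack [3.8799 1.78   7.8832] 0.0009609666959368953
shift cm [ 0.09  0.24 -1.15] turn [ 0.003  0.002 -0.001]
shift cm [ 0.1   0.44 -0.25] turn [ 0.003  0.002 -0.001]
shift cm [0.1  0.04 0.04] turn [ 0.003  0.002 -0.001]
```

Emit:
play_rows([
  {"dx":0.05,"dy":-0.1,"dz":-0.1,"rx":0,"ry":0,"rz":0,"claw":3.5},
  {"dx":0.05,"dy":-0.25,"dz":-0.1,"rx":0,"ry":0,"rz":0,"claw":3.5},
  {"dx":0.05,"dy":-0.25,"dz":-0.1,"rx":0,"ry":0,"rz":0,"claw":3.5},
  {"dx":0.05,"dy":-0.25,"dz":-0.1,"rx":0,"ry":0,"rz":0,"claw":3.5},
], force=40)

```text
time: 42.7
position: [0.45, -0.4247, 0.1543]
eef_rot: [2.044, 1.892, 0.423]
ft_force: [9.3, 0.6, 2.9]
gripper_width: 0.0432
```

```bash
python3 rk.py -.086 .1082
```

```text
42.7 [ 0.45   -0.4247  0.1543] rack mm [ 36.7262 -86.6994 109.0261] 0.04321849263692896 F world [9.2981 0.5979 2.9298] F rack [ 9.6009  1.2929 -1.2443] 0.0023286786932275173
shift cm [ 0.07  0.33 -1.12] turn [ 0.005  0.003 -0.002]
shift cm [ 0.07  0.53 -0.21] turn [ 0.005  0.003 -0.002]
shift cm [0.07 0.13 0.08] turn [ 0.005  0.003 -0.002]
```

Run:
```python
from h import *
tgt(.4340,-.0157,.25,np.pi+.09)
tgt(.4340,-.06,.30,np.pi+.09)
```

```text
shift cm [ 40.63  -0.2  -10.76] turn [ 0.322  0.384 -1.707]
shift cm [ 36.21   2.25 -15.12] turn [ 0.322  0.384 -1.707]
```

Emit:
play_rows([
  {"dx":0,"dy":0.12,"dz":0.1,"rx":0,"ry":0,"rz":0,"claw":3.5},
  {"dx":0,"dy":0.12,"dz":0.1,"rx":0,"ry":0,"rz":0,"claw":5},
  {"dx":0,"dy":0.12,"dz":0,"rx":0,"ry":0,"rz":0,"claw":5},
  {"dx":0,"dy":0.12,"dz":0,"rx":0,"ry":0,"rz":0,"claw":5},
  {"dx":0,"dy":0.12,"dz":-1.5,"rx":0,"ry":0,"rz":0,"claw":5},
  {"dx":0,"dy":0.12,"dz":-4.5,"rx":0,"ry":0,"rz":0,"claw":5},
  {"dx":0,"dy":0.12,"dz":-8.5,"rx":0,"ry":0,"rz":0,"claw":6.2},
  {"dx":4,"dy":0,"dz":-11,"rx":0,"ry":0,"rz":0,"claw":6.2},
  {"dx":8,"dy":0,"dz":-13,"rx":0.04,"ry":0.05,"rz":-0.21,"claw":6.2},
  {"dx":12,"dy":0,"dz":-13,"rx":0.08,"ry":0.09,"rz":-0.42,"claw":6.2},
  {"dx":16,"dy":0,"dz":-13,"rx":0.11,"ry":0.13,"rz":-0.6,"claw":6.2},
  {"dx":20,"dy":0,"dz":-13,"rx":0.15,"ry":0.18,"rz":-0.8,"claw":6.2},
  {"dx":24,"dy":0,"dz":-13,"rx":0.19,"ry":0.22,"rz":-1,"claw":6.2},
  {"dx":28,"dy":0,"dz":-13,"rx":0.22,"ry":0.26,"rz":-1.18,"claw":6.2},
  {"dx":32,"dy":0,"dz":-13,"rx":0.26,"ry":0.31,"rz":-1.38,"claw":6.2},
  {"dx":36,"dy":0,"dz":-12,"rx":0.3,"ry":0.35,"rz":-1.57,"claw":6.2},
  {"dx":40.6,"dy":-0.2,"dz":-10.8,"rx":0.322,"ry":0.384,"rz":-1.707,"claw":6.2},
  {"dx":40.6,"dy":-0.2,"dz":-10.8,"rx":0.322,"ry":0.384,"rz":-1.707,"claw":6.2},
  {"dx":40.6,"dy":-0.2,"dz":-10.8,"rx":0.322,"ry":0.384,"rz":-1.707,"claw":6.2},
  {"dx":40.6,"dy":-0.2,"dz":-10.8,"rx":0.322,"ry":0.384,"rz":-1.707,"claw":6.2},
], force=40)

```text
time: 44.37
position: [0.43, -0.0137, 0.2486]
eef_rot: [0.258, 3.082, 0.084]
ft_force: [0.7, -0.3, -0.3]
gripper_width: 0.0621
```

```bash
cat > side.py <<'E'
from h import *
# panels on the rack from side/top: brass rings cast to flange-top plane
P,Rt=rack(0,0,0,False);n=-Rt.as_matrix()[:,2]
import sys
for name in ("side","top"):
    im=snapshot(name);hsv=cv2.cvtColor(im,cv2.COLOR_BGR2HSV);b=cv2.inRange(hsv,(14,120,90),(30,255,255))
    for k in range(-1,2):
        pass
    k,l,st,c=cv2.connectedComponentsWithStats(cv2.morphologyEx(b,cv2.MORPH_CLOSE,np.ones((3,3))))
    for i in range(1,k):
        if st[i,4]<12: continue
        e,d=rays(name,c[i]);t=((O+n*.018-e)@n)/(d@n)[0];q=Rt.inv().apply(e+d[0]*t-O)*1000
        if -20<q[1]<110 and abs(q[0])<150: print(name,c[i].round(1),st[i,4],"rack x,y",q[1].round(1),q[0].round(1))
E
python3 side.py; python3 -c "
from h import *
s=state();p,r=pose();print(s['time'],p,r.as_matrix()[:,0],s['gripper_width'])
tgt(.4340,-.0157,.155,np.pi+.09);tgt(.4340,-.0157,.134,np.pi+.09)"
```

```text
top [409.6 193.1] 86 rack x,y 37.1 -91.9
44.4667 [ 0.431  -0.0144  0.2488] [-0.9837  0.1743 -0.0451] 0.06198339333574734
shift cm [ 0.11 -0.63  9.36] turn [ 0.053  0.053 -0.264]
shift cm [ 0.2  -0.76 11.45] turn [ 0.053  0.053 -0.264]
```

Emit:
play_rows([
  {"dx":0.1,"dy":-0.6,"dz":2,"rx":0.053,"ry":0.053,"rz":-0.264,"claw":6.2},
  {"dx":0.1,"dy":-0.6,"dz":4,"rx":0.053,"ry":0.053,"rz":-0.264,"claw":6.2},
  {"dx":0.1,"dy":-0.6,"dz":6,"rx":0.053,"ry":0.053,"rz":-0.264,"claw":6.2},
  {"dx":0.11,"dy":-0.63,"dz":8,"rx":0.053,"ry":0.053,"rz":-0.264,"claw":6.2},
  {"dx":0.11,"dy":-0.63,"dz":9.36,"rx":0.053,"ry":0.053,"rz":-0.264,"claw":6.2},
  {"dx":0.11,"dy":-0.63,"dz":9.36,"rx":0.053,"ry":0.053,"rz":-0.264,"claw":6.2},
  {"dx":0.15,"dy":-0.7,"dz":10.5,"rx":0.053,"ry":0.053,"rz":-0.264,"claw":6.2},
  {"dx":0.2,"dy":-0.76,"dz":11.4,"rx":0.053,"ry":0.053,"rz":-0.264,"claw":6.2},
  {"dx":0.2,"dy":-0.76,"dz":11.4,"rx":0.053,"ry":0.053,"rz":-0.264,"claw":6.2},
  {"dx":0.2,"dy":-0.76,"dz":11.4,"rx":0.053,"ry":0.053,"rz":-0.264,"claw":3.5},
  {"dx":0.2,"dy":-0.76,"dz":11.4,"rx":0.053,"ry":0.053,"rz":-0.264,"claw":3.5},
  {"dx":0.2,"dy":-0.76,"dz":11.4,"rx":0.053,"ry":0.053,"rz":-0.264,"claw":3.5},
  {"dx":0.2,"dy":-0.76,"dz":11.4,"rx":0.053,"ry":0.053,"rz":-0.264,"claw":3.5},
  {"dx":0.2,"dy":-0.76,"dz":11.4,"rx":0.053,"ry":0.053,"rz":-0.264,"claw":3.5},
  {"dx":0.2,"dy":-0.76,"dz":11.4,"rx":0.053,"ry":0.053,"rz":-0.264,"claw":3.5},
], force=40)

```text
time: 45.72
position: [0.4343, -0.0163, 0.1359]
eef_rot: [-0.138, 3.136, -0.001]
ft_force: [-1.8, 0.3, 5.3]
gripper_width: 0.043
```

```bash
python3 -c "
from h import *
s=state();p,r=pose();print(s['time'],p,r.as_matrix()[:,0],s['gripper_width'],s['ft_force'])
rack(.040,0,.1082+.06)"
```

```text
45.7167 [ 0.4343 -0.0163  0.1359] [-0.9961 -0.0878 -0.0024] 0.042995630654374985 [-1.816   0.3325  5.3104]
shift cm [  2.76 -31.91  -7.34] turn [-0.319 -0.375  1.703]
```

Emit:
play_rows([
  {"dx":0,"dy":0,"dz":-2,"rx":0,"ry":0,"rz":0,"claw":3.5},
  {"dx":0,"dy":0,"dz":-6,"rx":0,"ry":0,"rz":0,"claw":3.5},
  {"dx":0,"dy":0,"dz":-10,"rx":0,"ry":0,"rz":0,"claw":3.5},
  {"dx":1,"dy":-3,"dz":-13,"rx":-0.02,"ry":-0.025,"rz":0.11,"claw":3.5},
  {"dx":1.5,"dy":-6,"dz":-14,"rx":-0.319,"ry":-0.375,"rz":1.703,"claw":3.5},
  {"dx":2.7,"dy":-9,"dz":-14,"rx":-0.319,"ry":-0.375,"rz":1.703,"claw":3.5},
  {"dx":2.7,"dy":-12,"dz":-14,"rx":-0.319,"ry":-0.375,"rz":1.703,"claw":3.5},
  {"dx":2.7,"dy":-15,"dz":-14,"rx":-0.319,"ry":-0.375,"rz":1.703,"claw":3.5},
  {"dx":2.7,"dy":-18,"dz":-14,"rx":-0.319,"ry":-0.375,"rz":1.703,"claw":3.5},
  {"dx":2.7,"dy":-21,"dz":-14,"rx":-0.319,"ry":-0.375,"rz":1.703,"claw":3.5},
  {"dx":2.7,"dy":-24,"dz":-14,"rx":-0.319,"ry":-0.375,"rz":1.703,"claw":3.5},
  {"dx":2.7,"dy":-28,"dz":-14,"rx":-0.319,"ry":-0.375,"rz":1.703,"claw":3.5},
  {"dx":2.7,"dy":-31.9,"dz":-14,"rx":-0.319,"ry":-0.375,"rz":1.703,"claw":3.5},
  {"dx":2.7,"dy":-31.9,"dz":-14,"rx":-0.319,"ry":-0.375,"rz":1.703,"claw":3.5},
  {"dx":2.7,"dy":-31.9,"dz":-14,"rx":-0.319,"ry":-0.375,"rz":1.703,"claw":3.5},
  {"dx":2.7,"dy":-31.9,"dz":-12,"rx":-0.319,"ry":-0.375,"rz":1.703,"claw":3.5},
  {"dx":2.7,"dy":-31.9,"dz":-10,"rx":-0.319,"ry":-0.375,"rz":1.703,"claw":3.5},
  {"dx":2.7,"dy":-31.9,"dz":-8,"rx":-0.319,"ry":-0.375,"rz":1.703,"claw":3.5},
  {"dx":2.7,"dy":-31.9,"dz":-8,"rx":-0.319,"ry":-0.375,"rz":1.703,"claw":3.5},
  {"dx":2.7,"dy":-31.9,"dz":-8,"rx":-0.319,"ry":-0.375,"rz":1.703,"claw":3.5},
], force=40)

```text
time: 47.38
position: [0.4344, -0.3355, 0.2139]
eef_rot: [2.049, 1.903, 0.421]
ft_force: [0.0, -0.5, -1.5]
gripper_width: 0.0429
```

```bash
python3 rk.py 0 .1099
```

```text
47.3833 [ 0.4344 -0.3355  0.2139] rack mm [ 41.6899   1.0341 172.4774] 0.04290918335929847 F world [ 0.0082 -0.487  -1.4811] F rack [-0.5855 -0.485  -1.3612] 0.05862056289679244
shift cm [-0.12 -0.15  5.06] turn [-0.004 -0.003  0.001]
shift cm [-0.12  0.06  5.96] turn [-0.004 -0.003  0.001]
shift cm [-0.12 -0.34  6.26] turn [-0.004 -0.003  0.001]
```

Emit:
play_rows([
  {"dx":-0.1,"dy":-0.15,"dz":3,"rx":-0.004,"ry":-0.003,"rz":0,"claw":3.5},
  {"dx":-0.1,"dy":-0.15,"dz":5,"rx":-0.004,"ry":-0.003,"rz":0,"claw":3.5},
  {"dx":-0.1,"dy":-0.15,"dz":5.8,"rx":-0.004,"ry":-0.003,"rz":0,"claw":3.5},
  {"dx":-0.1,"dy":-0.15,"dz":5.8,"rx":-0.004,"ry":-0.003,"rz":0,"claw":3.5},
  {"dx":-0.1,"dy":-0.15,"dz":6.1,"rx":-0.004,"ry":-0.003,"rz":0,"claw":3.5},
  {"dx":-0.1,"dy":-0.15,"dz":6.3,"rx":-0.004,"ry":-0.003,"rz":0,"claw":3.5},
  {"dx":-0.1,"dy":-0.3,"dz":6.3,"rx":-0.004,"ry":-0.003,"rz":0,"claw":3.5},
  {"dx":-0.1,"dy":-0.45,"dz":6.3,"rx":-0.004,"ry":-0.003,"rz":0,"claw":3.5},
  {"dx":-0.1,"dy":-0.6,"dz":6.25,"rx":-0.004,"ry":-0.003,"rz":0,"claw":3.5},
  {"dx":-0.1,"dy":-0.7,"dz":6.2,"rx":-0.004,"ry":-0.003,"rz":0,"claw":3.5},
  {"dx":-0.1,"dy":-0.7,"dz":6.2,"rx":-0.004,"ry":-0.003,"rz":0,"claw":3.5},
  {"dx":-0.1,"dy":-0.7,"dz":6.2,"rx":-0.004,"ry":-0.003,"rz":0,"claw":3.5},
], force=40)

```text
time: 48.38
position: [0.4552, -0.3393, 0.1567]
eef_rot: [2.043, 1.894, 0.421]
ft_force: [4.8, 0.3, -0.9]
gripper_width: 0.0431
```

```bash
python3 rk.py 0 .1099; python3 -c "
from h import *
tgt(.4240,.0720,.25,np.pi+.09)"
```

```text
48.3833 [ 0.4552 -0.3393  0.1567] rack mm [ 36.6066  -1.1798 111.7406] 0.04311157197327227 F world [ 4.7781  0.3405 -0.9413] F rack [ 3.8973  0.6976 -2.8559] 0.004746758339123629
shift cm [ 0.11  0.34 -1.01] turn [ 0.004  0.003 -0.   ]
shift cm [ 0.12  0.54 -0.11] turn [ 0.004  0.003 -0.   ]
shift cm [0.12 0.14 0.18] turn [ 0.004  0.003 -0.   ]
shift cm [ 40.74  -1.63 -11.22] turn [ 0.321  0.384 -1.705]
```

Emit:
play_rows([
  {"dx":0,"dy":0.05,"dz":0.2,"rx":0,"ry":0,"rz":0,"claw":3.5},
  {"dx":0,"dy":0.05,"dz":0.2,"rx":0,"ry":0,"rz":0,"claw":3.5},
  {"dx":0,"dy":0.1,"dz":0.15,"rx":0,"ry":0,"rz":0,"claw":5},
  {"dx":0,"dy":0.1,"dz":0.1,"rx":0,"ry":0,"rz":0,"claw":5},
  {"dx":0,"dy":0.1,"dz":0.1,"rx":0,"ry":0,"rz":0,"claw":5},
  {"dx":0,"dy":0.1,"dz":-1.5,"rx":0,"ry":0,"rz":0,"claw":5},
  {"dx":0,"dy":0.1,"dz":-4.5,"rx":0,"ry":0,"rz":0,"claw":5},
  {"dx":0,"dy":0.1,"dz":-8.5,"rx":0,"ry":0,"rz":0,"claw":6.2},
  {"dx":4,"dy":0,"dz":-12,"rx":0.02,"ry":0.025,"rz":-0.1,"claw":6.2},
  {"dx":8,"dy":0,"dz":-13,"rx":0.321,"ry":0.384,"rz":-1.705,"claw":6.2},
  {"dx":12,"dy":0,"dz":-13,"rx":0.321,"ry":0.384,"rz":-1.705,"claw":6.2},
  {"dx":16,"dy":0,"dz":-13,"rx":0.321,"ry":0.384,"rz":-1.705,"claw":6.2},
  {"dx":20,"dy":0,"dz":-13,"rx":0.321,"ry":0.384,"rz":-1.705,"claw":6.2},
  {"dx":24,"dy":0,"dz":-13,"rx":0.321,"ry":0.384,"rz":-1.705,"claw":6.2},
  {"dx":28,"dy":0,"dz":-13,"rx":0.321,"ry":0.384,"rz":-1.705,"claw":6.2},
  {"dx":32,"dy":-1,"dz":-13,"rx":0.321,"ry":0.384,"rz":-1.705,"claw":6.2},
  {"dx":36,"dy":-1.6,"dz":-12,"rx":0.321,"ry":0.384,"rz":-1.705,"claw":6.2},
  {"dx":40.7,"dy":-1.6,"dz":-11.2,"rx":0.321,"ry":0.384,"rz":-1.705,"claw":6.2},
  {"dx":40.7,"dy":-1.6,"dz":-11.2,"rx":0.321,"ry":0.384,"rz":-1.705,"claw":6.2},
  {"dx":40.7,"dy":-1.6,"dz":-11.2,"rx":0.321,"ry":0.384,"rz":-1.705,"claw":6.2},
], force=40)

```text
time: 50.05
position: [0.4226, 0.0749, 0.2487]
eef_rot: [0.281, 3.072, 0.087]
ft_force: [0.5, -0.5, -0.4]
gripper_width: 0.0621
```

```bash
python3 side.py; python3 -c "
from h import *
s=state();p,r=pose();print(s['time'],p,r.as_matrix()[:,0],s['gripper_width'])
for o in panels('top',.026):
    if o[2] and 65<o[2][1].min()<o[2][1].max()<86: print(*o)
tgt(.4240,.0720,.16,np.pi+.09);tgt(.4240,.0720,.134,np.pi+.09)"
```

```text
side [270.9 146.5] 22 rack x,y 52.9 10.7
top [382.2 192. ] 80 rack x,y 36.1 -6.2
top [409.5 193. ] 84 rack x,y 37.2 -91.4
50.15 [0.4239 0.0731 0.2491] [-0.9801  0.1915 -0.0523] 0.062148469292711964
[189. 277.] [0.2532 0.2528 0.048 ] (array([252.9, 255.4]), array([72.5, 73.1]), -0.721)
shift cm [ 0.42 -0.59  8.88] turn [ 0.054  0.061 -0.285]
shift cm [ 0.56 -0.75 11.47] turn [ 0.054  0.061 -0.285]
```

Two panels are on the rack, as planned. Now the last one.

Emit:
play_rows([
  {"dx":0.3,"dy":-0.5,"dz":2,"rx":0.054,"ry":0.061,"rz":-0.285,"claw":6.2},
  {"dx":0.3,"dy":-0.5,"dz":4,"rx":0.054,"ry":0.061,"rz":-0.285,"claw":6.2},
  {"dx":0.35,"dy":-0.55,"dz":6,"rx":0.054,"ry":0.061,"rz":-0.285,"claw":6.2},
  {"dx":0.4,"dy":-0.59,"dz":8,"rx":0.054,"ry":0.061,"rz":-0.285,"claw":6.2},
  {"dx":0.42,"dy":-0.59,"dz":8.9,"rx":0.054,"ry":0.061,"rz":-0.285,"claw":6.2},
  {"dx":0.42,"dy":-0.59,"dz":8.9,"rx":0.054,"ry":0.061,"rz":-0.285,"claw":6.2},
  {"dx":0.5,"dy":-0.67,"dz":10.3,"rx":0.054,"ry":0.061,"rz":-0.285,"claw":6.2},
  {"dx":0.56,"dy":-0.75,"dz":11.4,"rx":0.054,"ry":0.061,"rz":-0.285,"claw":6.2},
  {"dx":0.56,"dy":-0.75,"dz":11.4,"rx":0.054,"ry":0.061,"rz":-0.285,"claw":6.2},
  {"dx":0.56,"dy":-0.75,"dz":11.4,"rx":0.054,"ry":0.061,"rz":-0.285,"claw":3.5},
  {"dx":0.56,"dy":-0.75,"dz":11.4,"rx":0.054,"ry":0.061,"rz":-0.285,"claw":3.5},
  {"dx":0.56,"dy":-0.75,"dz":11.4,"rx":0.054,"ry":0.061,"rz":-0.285,"claw":3.5},
  {"dx":0.56,"dy":-0.75,"dz":11.4,"rx":0.054,"ry":0.061,"rz":-0.285,"claw":3.5},
  {"dx":0.56,"dy":-0.75,"dz":11.4,"rx":0.054,"ry":0.061,"rz":-0.285,"claw":3.5},
  {"dx":0.56,"dy":-0.75,"dz":11.4,"rx":0.054,"ry":0.061,"rz":-0.285,"claw":3.5},
], force=40)

```text
time: 51.45
position: [0.4245, 0.0715, 0.1362]
eef_rot: [-0.142, 3.136, 0.0]
ft_force: [-1.3, -0.1, 7.1]
gripper_width: 0.0433
```

```bash
python3 -c "
from h import *
s=state();p,r=pose();print(s['time'],p,r.as_matrix()[:,0],s['gripper_width'],s['ft_force'])
rack(.040,.085,.1092+.06)"
```

```text
51.45 [0.4245 0.0715 0.1362] [-0.9959 -0.0902 -0.0029] 0.043261397643580085 [-1.3475 -0.1338  7.0823]
shift cm [  1.3  -32.34  -7.41] turn [-0.318 -0.376  1.706]
```

Emit:
play_rows([
  {"dx":0,"dy":0,"dz":-2,"rx":0,"ry":0,"rz":0,"claw":3.5},
  {"dx":0,"dy":0,"dz":-6,"rx":0,"ry":0,"rz":0,"claw":3.5},
  {"dx":0,"dy":0,"dz":-10,"rx":0,"ry":0,"rz":0,"claw":3.5},
  {"dx":1,"dy":-3,"dz":-13,"rx":-0.02,"ry":-0.025,"rz":0.11,"claw":3.5},
  {"dx":1.3,"dy":-6,"dz":-14,"rx":-0.318,"ry":-0.376,"rz":1.706,"claw":3.5},
  {"dx":1.3,"dy":-9,"dz":-14,"rx":-0.318,"ry":-0.376,"rz":1.706,"claw":3.5},
  {"dx":1.3,"dy":-12,"dz":-14,"rx":-0.318,"ry":-0.376,"rz":1.706,"claw":3.5},
  {"dx":1.3,"dy":-15,"dz":-14,"rx":-0.318,"ry":-0.376,"rz":1.706,"claw":3.5},
  {"dx":1.3,"dy":-18,"dz":-14,"rx":-0.318,"ry":-0.376,"rz":1.706,"claw":3.5},
  {"dx":1.3,"dy":-21,"dz":-14,"rx":-0.318,"ry":-0.376,"rz":1.706,"claw":3.5},
  {"dx":1.3,"dy":-24,"dz":-14,"rx":-0.318,"ry":-0.376,"rz":1.706,"claw":3.5},
  {"dx":1.3,"dy":-28,"dz":-14,"rx":-0.318,"ry":-0.376,"rz":1.706,"claw":3.5},
  {"dx":1.3,"dy":-32.3,"dz":-14,"rx":-0.318,"ry":-0.376,"rz":1.706,"claw":3.5},
  {"dx":1.3,"dy":-32.3,"dz":-14,"rx":-0.318,"ry":-0.376,"rz":1.706,"claw":3.5},
  {"dx":1.3,"dy":-32.3,"dz":-14,"rx":-0.318,"ry":-0.376,"rz":1.706,"claw":3.5},
  {"dx":1.3,"dy":-32.3,"dz":-12,"rx":-0.318,"ry":-0.376,"rz":1.706,"claw":3.5},
  {"dx":1.3,"dy":-32.3,"dz":-10,"rx":-0.318,"ry":-0.376,"rz":1.706,"claw":3.5},
  {"dx":1.3,"dy":-32.3,"dz":-8,"rx":-0.318,"ry":-0.376,"rz":1.706,"claw":3.5},
  {"dx":1.3,"dy":-32.3,"dz":-8,"rx":-0.318,"ry":-0.376,"rz":1.706,"claw":3.5},
  {"dx":1.3,"dy":-32.3,"dz":-8,"rx":-0.318,"ry":-0.376,"rz":1.706,"claw":3.5},
], force=40)

```text
time: 53.12
position: [0.4393, -0.2507, 0.2141]
eef_rot: [2.049, 1.903, 0.419]
ft_force: [0.8, -0.3, -1.8]
gripper_width: 0.0428
```

```bash
python3 rk.py .085 .1105; python3 -c "
from h import *
print(state()['joint_positions'])"
```

```text
53.1167 [ 0.4393 -0.2507  0.2141] rack mm [ 40.5139  86.0526 173.259 ] 0.04283734583451099 F world [ 0.795  -0.2944 -1.7604] F rack [-0.0055 -0.234  -1.9399] 0.05933766604517743
shift cm [-0.12 -0.03  5.08] turn [-0.005 -0.002  0.   ]
shift cm [-0.12  0.18  5.97] turn [-0.005 -0.002  0.   ]
shift cm [-0.12 -0.22  6.28] turn [-0.005 -0.002  0.   ]
[-0.8272  0.1179  2.0343  0.4521  0.7184 -1.0557]
```

Emit:
play_rows([
  {"dx":-0.1,"dy":-0.03,"dz":3,"rx":-0.005,"ry":-0.002,"rz":0,"claw":3.5},
  {"dx":-0.1,"dy":-0.03,"dz":5,"rx":-0.005,"ry":-0.002,"rz":0,"claw":3.5},
  {"dx":-0.1,"dy":-0.03,"dz":5.8,"rx":-0.005,"ry":-0.002,"rz":0,"claw":3.5},
  {"dx":-0.1,"dy":-0.03,"dz":5.8,"rx":-0.005,"ry":-0.002,"rz":0,"claw":3.5},
  {"dx":-0.1,"dy":-0.03,"dz":6.1,"rx":-0.005,"ry":-0.002,"rz":0,"claw":3.5},
  {"dx":-0.1,"dy":-0.03,"dz":6.3,"rx":-0.005,"ry":-0.002,"rz":0,"claw":3.5},
  {"dx":-0.1,"dy":-0.2,"dz":6.3,"rx":-0.005,"ry":-0.002,"rz":0,"claw":3.5},
  {"dx":-0.1,"dy":-0.35,"dz":6.3,"rx":-0.005,"ry":-0.002,"rz":0,"claw":3.5},
  {"dx":-0.1,"dy":-0.5,"dz":6.3,"rx":-0.005,"ry":-0.002,"rz":0,"claw":3.5},
  {"dx":-0.1,"dy":-0.6,"dz":6.3,"rx":-0.005,"ry":-0.002,"rz":0,"claw":3.5},
  {"dx":-0.1,"dy":-0.6,"dz":6.3,"rx":-0.005,"ry":-0.002,"rz":0,"claw":3.5},
  {"dx":-0.1,"dy":-0.6,"dz":6.3,"rx":-0.005,"ry":-0.002,"rz":0,"claw":3.5},
], force=40)

```text
time: 54.12
position: [0.4614, -0.2543, 0.1561]
eef_rot: [2.043, 1.894, 0.422]
ft_force: [2.7, 1.1, -0.3]
gripper_width: 0.0435
```

```bash
python3 rk.py .085 .1105
```

```text
54.1167 [ 0.4614 -0.2543  0.1561] rack mm [ 36.2158  84.0431 111.2522] 0.043460593354202055 F world [ 2.7149  1.1066 -0.2962] F rack [ 2.2533  1.3069 -1.3776] 0.004674361898899426
shift cm [ 0.09  0.38 -1.12] turn [ 0.005  0.003 -0.   ]
shift cm [ 0.1   0.58 -0.22] turn [ 0.005  0.003 -0.   ]
shift cm [0.1  0.18 0.08] turn [ 0.005  0.003 -0.   ]
```

Emit:
play_rows([
  {"dx":0,"dy":0,"dz":0.15,"rx":0,"ry":0,"rz":0,"claw":3.5},
  {"dx":0,"dy":0,"dz":0.15,"rx":0,"ry":0,"rz":0,"claw":3.5},
  {"dx":0,"dy":0.1,"dz":0.1,"rx":0,"ry":0,"rz":0,"claw":5},
  {"dx":0,"dy":0.1,"dz":0.1,"rx":0,"ry":0,"rz":0,"claw":5},
  {"dx":0,"dy":0.1,"dz":0.1,"rx":0,"ry":0,"rz":0,"claw":5},
  {"dx":0,"dy":0.1,"dz":-1.5,"rx":0,"ry":0,"rz":0,"claw":5},
  {"dx":0,"dy":0.1,"dz":-4.5,"rx":0,"ry":0,"rz":0,"claw":5},
  {"dx":0,"dy":0.1,"dz":-8.5,"rx":0,"ry":0,"rz":0,"claw":5},
  {"dx":-2,"dy":0,"dz":-12,"rx":0,"ry":0,"rz":0,"claw":5},
  {"dx":-15.8,"dy":0,"dz":-30,"rx":0,"ry":0,"rz":0,"claw":5},
  {"dx":-15.8,"dy":0,"dz":-30,"rx":0,"ry":0,"rz":0,"claw":5},
  {"dx":-15.8,"dy":0,"dz":-30,"rx":0,"ry":0,"rz":0,"claw":5},
  {"dx":-15.8,"dy":0,"dz":-30,"rx":0,"ry":0,"rz":0,"claw":5},
  {"dx":-15.8,"dy":0,"dz":-30,"rx":0,"ry":0,"rz":0,"claw":5},
  {"dx":-15.8,"dy":0,"dz":-30,"rx":0,"ry":0,"rz":0,"claw":5},
  {"dx":-15.8,"dy":0,"dz":-30,"rx":0,"ry":0,"rz":0,"claw":5},
  {"dx":-15.8,"dy":0,"dz":-30,"rx":0,"ry":0,"rz":0,"claw":5},
  {"dx":-15.8,"dy":0,"dz":-30,"rx":0,"ry":0,"rz":0,"claw":5},
], force=40)

```text
time: 55.62
position: [0.3218, -0.4001, 0.4252]
eef_rot: [2.047, 1.897, 0.424]
ft_force: [0.1, -0.1, 0.3]
gripper_width: 0.0498
```

```bash
python3 rk.py 0 .11 | head -1; python3 side.py
python3 - <<'E'
from h import *
ci=camera_info("wrist");im=snapshot("wrist");cv2.imwrite("pics/w13.png",im);hsv=cv2.cvtColor(im,cv2.COLOR_BGR2HSV)
P,Rt=rack(0,0,0,False);n=-Rt.as_matrix()[:,2]
def on(px,z):
    e,d=rays("wrist",px,ci);t=((O+n*z-e)@n)/(d@n);return (Rt.inv().apply(e+d*t[:,None]-O)*1000)[:,[1,0]]
dark=cv2.inRange(hsv[...,2],0,60);b=cv2.inRange(hsv,(12,110,90),(30,255,255));b[:,:0]=0
k,l,st,c=cv2.connectedComponentsWithStats(cv2.morphologyEx(dark,cv2.MORPH_OPEN,np.ones((5,5))))
for i in range(1,k):
    if not 150<st[i,4]<6000: continue
    pc=max(cv2.findContours((l==i).astype(np.uint8),cv2.RETR_EXTERNAL,cv2.CHAIN_APPROX_NONE)[0],key=cv2.contourArea)[:,0,:]
    q=on(pc,.004);r=cv2.minAreaRect(q.astype(np.float32));print(c[i].round(),st[i,4],r)
w=on(np.argwhere(np.ones((1,1)))[:, ::-1],0)
m=cv2.inRange(hsv,(8,50,110),(28,200,255))
ys=[]
for row in range(20,200,20):
    x=np.where(m[row])[0]; x=x[(x>150)&(x<380)]
    if len(x): print(row,on([(x.min()-.5,row),(x.max()+.5,row)],0).round(1).tolist())
E
```

```text
55.6167 [ 0.3218 -0.4001  0.4252] rack mm [ 33.6597 -71.7801 409.365 ] 0.049794429582081086 F world [ 0.1473 -0.1351  0.2825] F rack [ 0.2617 -0.1237  0.1897] 0.015931949759642496
side [273.4 149.2] 208 rack x,y 39.0 19.2
top [354.4 190.5] 75 rack x,y 36.3 80.9
top [382.2 192. ] 81 rack x,y 36.0 -6.0
top [409.5 193.1] 82 rack x,y 37.0 -91.6
[256.  57.] 1568 ((35.569393157958984, 83.02272033691406), (73.62469482421875, 74.60340118408203), 89.9660873413086)
[257.  54.] 381 ((36.333335876464844, 86.4766616821289), (31.036338806152344, 29.1395320892334), 89.97374725341797)
[256. 114.] 1334 ((35.71711349487305, -2.9913558959960938), (71.63644409179688, 74.6988525390625), 89.96422576904297)
[257. 115.] 328 ((36.393707275390625, -3.1936769485473633), (29.603271484375, 30.59340476989746), 89.96128845214844)
[256. 165.] 1142 ((35.82952117919922, -87.60685729980469), (71.52622985839844, 74.50788879394531), 89.95260620117188)
[257. 169.] 282 ((37.26663589477539, -93.03065490722656), (29.12057876586914, 30.372709274291992), 89.94513702392578)
[256. 277.] 3052 ((34.946075439453125, -267.0115051269531), (148.32098388671875, 374.1214294433594), 89.91290283203125)
[499. 315.] 497 ((501.15203857421875, -381.5307922363281), (55.272396087646484, 55.12645721435547), 12.49537467956543)
20 [[-2.7, 134.4], [97.9, 134.3]]
40 [[24.1, 107.0], [207.1, 106.9]]
60 [[14.7, 78.7], [226.9, 78.6]]
80 [[74.2, 49.5], [99.3, 49.5]]
100 [[33.2, 19.4], [98.8, 19.3]]
120 [[15.3, -11.8], [98.2, -11.8]]
140 [[-1.6, -44.0], [97.7, -44.1]]
160 [[19.6, -77.4], [98.8, -77.5]]
180 [[24.5, -112.0], [99.9, -112.1]]
```

View pics/w13.png

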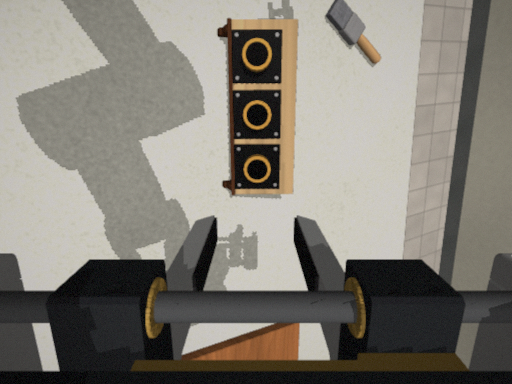

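Run:
```python
from h import *
def red(im):
    h=cv2.cvtColor(im,cv2.COLOR_BGR2HSV);m=cv2.inRange(h,(0,150,70),(6,255,255))|cv2.inRange(h,(174,150,70),(180,255,255))
    n,l,st,c=cv2.connectedComponentsWithStats(m);i=1+st[1:,4].argmax();return c[i],st[i]
for n in("top","side"):
    im=snapshot(n);cv2.imwrite(f"pics/{n}F.png",im);print(n,red(cv2.imread(f"pics/{n}0.png")),red(im))
a=cv2.imread("pics/top0.png").astype(int);b=cv2.imread("pics/topF.png").astype(int)
for nm,(u,v) in dict(bottle=(216,253),loupe=(211,122),brush=(330,125)).items(): print(nm,np.abs(a-b)[v-12:v+12,u-12:u+12].mean())
print(state()["ft_force"]); print(hand_in())
```

```text
top (array([268.2021, 122.4043]), array([256, 120,  25,   6,  94], dtype=int32)) (array([268.129 , 122.4731]), array([256, 120,  25,   6,  93], dtype=int32))
side (array([402.0403, 124.5484]), array([388, 122,  29,   6, 124], dtype=int32)) (array([198.3293, 160.7317]), array([194, 153,  10,  16,  82], dtype=int32))
bottle 2.9612268518518516
loupe 2.751736111111111
brush 2.9149305555555554
[ 1.3545 -0.0481 -0.8877]
the job is handed in; nothing more can be done
None
```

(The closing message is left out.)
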